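# Set the nested serving pans out on their underliners

## Robot

A 6-joint arm with a two-finger parallel gripper is mounted at the origin on a cart in front of the work surface, level with it; the furniture and walls round the work are solid. World frame = base frame: x ahead of the robot, y to its left, z up, the work surface at z = 0. Lengths are in m, angles in rad, forces in N, time in s.
With the tool pointing down it reaches from about 0.375 to 0.975 m from the base axis. Payload 3.8 kg.
Tool frame: the origin (TCP) lies on the centre line of the jaws, within the pads' length; the fingertips stand 25 mm ahead of it and the grasp point (between the pads) lies 6 mm ahead of it; z points along the fingers, y is the direction in which the jaws open and shut (so a half turn about z gives the same grasp; the last joint's range is limited). The gripper opens to 85 mm and grips with 20 to 120 N. Pads are 22 mm wide; open, the fingers measure 114 mm over their backs; the gripper's body (76 mm by 85 mm) begins 54 mm behind the grasp point. The pads swing forward as they close: fully open they stand 13 mm farther back than shut.
Start: joints at [-1.37, 0.264, 1.604, -0, 1.274, -0.037], TCP at [0.159, -0.656, 0.256] pointing down, gripper open.
Joint ranges: [-2.63, 2.63], [-0.94, 2.18], [0.31, 2.57], [-1.31, 4.45], [0, 2.66], [-2.55, 2.55]. Speed limits (rad/s): [2.57, 2.57, 3.14, 3.14, 3.14, 3.14].

## Interface

Orientations are given as a rotation vector (axis times angle).
In Python, from workcell import bot gives the robot as it stands.
- The arm moves only by the tool servo_tool, never from a script. Its argument "moves" is a list of rows, each a list of 3 entries, a list of its own where there are three numbers: the closure in counts, from 0 (fully open) to 255 (shut), then the shift along the tool's x, y, z in m, then the turn about the tool's z in rad. A call has exactly 8 rows; each row shifts and turns the pose as measured when the row begins, along the tool's axes as they then stand; what a row does not reach is not made up. A row lasts 1/12 s, in which the tool goes at most 41.7 mm and 7.16 degrees, less where a joint would pass 70% of its speed; a pose out of reach is approached as far as the arm can. A call is refused whole if a number of a shift passes 0.0417 or a number of a turn 0.125, either way. A call with a gripper value outside its range is refused whole. The fingers move at their own pace and stop on an object; "newtons" is the grip in N (left out, the last holds). Time passes only in rows, so rows that do not move let the fingers close, or fill a call up. It gives the time, the measured TCP pose, the force and the opening at its end, in the units of the state.
- bot.read_state(): the state, without advancing time (a new reading comes with each control period).
- bot.read_camera(name): name is "scene" or "top" or "wrist"; returns a dict with "pixels" (420x560x3 uint8, red, green, blue), "depth" (420x560 float32, m along the optical axis (not along the pixel's ray), 0 where there is no reading), "intrinsics" (3x3 intrinsics, pixels), "R" (3x3) and "t" (3): a world point X has camera coordinates R X + t. Camera axes: x right, y down, z forward; pixel columns grow to the right and rows downward; lengths in m; the calibration is good to about 2 mm. A picture is of the moment at which its call begins.
- bot.finish_job(): hands the job in, once; it reports no verdict.
The state is a dict: "time": time; "q": joint angles; "joint_vel": joint speeds; "joint_torque": joint torques, N m; "tool_pos": TCP position; "tcp_rot": TCP orientation; "wrist_force": force on the tool from outside, world axes, zero at the start; "torque": the same for the moment, N m; "width": opening from 0.0 (shut) to 1.0 (fully open).
Only numpy, scipy, OpenCV 4.12 (cv2) and the standard library are available. Lean on these libraries where they do the work, as an engineer would, in place of code of your own. Each camera call takes 0.05 s, during which the arm holds its last target.

## Task

The four little enamel serving pans are still nested inside one another from the cupboard: take the nest apart and set each pan, upright and alone, in the recess of the wooden underliner made for its size (the smallest pan on the smallest underliner, and so on up to the largest). Set them down rather than drop them, as enamel chips, and leave the pepper mill and the salt jar standing where they are.

Things in the scene. Friction and masses are not known exactly. Their poses are not given: they have to be found in the camera images.
- pan_cream: smallest and deepest pan: cream enamel, rim 66 mm across, 46 mm high, foot 54 mm, wall 3, floor 4, about 80 g. Origin: centre of underside; z up; handle along +x: level wooden bar from x = 55 to 128 mm, 15 wide, 9 thick, centre 51 mm above origin. Starts loose inside the mustard pan, innermost of the nest; handles pass over the outer rims, fanned out.
- pan_mustard: second smallest pan: mustard yellow enamel, rim 86 mm across, 44 mm high, foot 74 mm, wall 3, floor 4, about 100 g. Origin: centre of underside; z up; handle along +x: level wooden bar from x = 65 to 138 mm, 15 wide, 9 thick, centre 49 mm above origin. Starts loose inside the green pan, the cream pan in it.
- pan_green: second largest pan: dark green enamel, rim 106 mm across, 42 mm high, foot 94 mm, wall 3, floor 4, about 130 g. Origin: centre of underside; z up; handle along +x: level wooden bar from x = 75 to 148 mm, 15 wide, 9 thick, centre 47 mm above origin. Starts loose inside the red pan, the mustard pan in it.
- pan_red: largest pan: dark red enamel, rim 126 mm across, 40 mm high, foot 114 mm, wall 3, floor 4, about 160 g. Origin: centre of underside; z up; handle along +x: level wooden bar from x = 85 to 158 mm, 15 wide, 9 thick, centre 45 mm above origin. Starts on the worktop, outermost of the nest, the green pan in it.
- liner_cream: smallest of four plain round loose wooden underliners, for the cream pan: 92 mm across, 16 thick, with a flat round recess 70 mm across and 8 deep (its floor 8 mm above the underside); its pan's foot drops in with 8 mm to spare all round, larger pans do not. Told apart by size only. Origin: centre of underside; z up.
- liner_mustard: second smallest of four plain round loose wooden underliners, for the mustard yellow pan: 112 mm across, 16 thick, with a flat round recess 90 mm across and 8 deep (its floor 8 mm above the underside); its pan's foot drops in with 8 mm to spare all round, larger pans do not. Told apart by size only. Origin: centre of underside; z up.
- liner_green: second largest of four plain round loose wooden underliners, for the dark green pan: 132 mm across, 16 thick, with a flat round recess 110 mm across and 8 deep (its floor 8 mm above the underside); its pan's foot drops in with 8 mm to spare all round, larger pans do not. Told apart by size only. Origin: centre of underside; z up.
- liner_red: largest of four plain round loose wooden underliners, for the dark red pan: 152 mm across, 16 thick, with a flat round recess 130 mm across and 8 deep (its floor 8 mm above the underside); its pan's foot drops in with 8 mm to spare all round, larger pans do not. Told apart by size only. Origin: centre of underside; z up.
- pepper_mill: brown wooden pepper mill, 58 mm across, 170 mm high, standing loose behind the pans; origin: centre of its underside. A bystander.
- salt_pot: small glass spice jar with a black cap, 41 mm across, 105 mm high, standing loose behind the pans; origin: centre of its underside. A bystander.
There are look-alikes about, which are no part of the job. Leave any grey or turquoise look-alike of the liner_cream alone.

How it is judged:
At the end, for the whole second after the job is handed in: Every pan stands level (within 0.06 rad) and at rest on the floor of the recess of its own underliner (its origin 5 to 10.5 mm above the underliner's and within 12 mm of its centre), each underliner flat on the worktop (within 4 mm) (horizontal distance between pan_cream and liner_cream below 0.012 m and z of pan_cream in the frame of liner_cream between 0.005 and 0.0105 m and angle between each of pan_cream, pan_mustard, pan_green, pan_red's own z axis and vertical below 0.06 rad and height (world z) of each of liner_cream, liner_mustard, liner_green, liner_red below 0.004 m and linear speed of each of pan_cream, pan_mustard, pan_green, pan_red below 0.02 m/s and angular speed of each of pan_cream, pan_mustard, pan_green, pan_red below 0.2 rad/s and horizontal distance between pan_mustard and liner_mustard below 0.012 m and z of pan_mustard in the frame of liner_mustard between 0.005 and 0.0105 m and horizontal distance between pan_green and liner_green below 0.012 m and z of pan_green in the frame of liner_green between 0.005 and 0.0105 m and horizontal distance between pan_red and liner_red below 0.012 m and z of pan_red in the frame of liner_red between 0.005 and 0.0105 m); the robot touches nothing.
It fails at once if a pan is dropped (falls freely faster than 0.7 m/s, a fall of some 25 mm) ((linear speed of pan_cream above 0.7 m/s and contact force between the fingers and pan_cream below 0.05 N and contact force between pan_cream and anything else below 0.05 N) or (linear speed of pan_mustard above 0.7 m/s and contact force between the fingers and pan_mustard below 0.05 N and contact force between pan_mustard and anything else below 0.05 N) or (linear speed of pan_green above 0.7 m/s and contact force between the fingers and pan_green below 0.05 N and contact force between pan_green and anything else below 0.05 N) or (linear speed of pan_red above 0.7 m/s and contact force between the fingers and pan_red below 0.05 N and contact force between pan_red and anything else below 0.05 N)).
It fails at once if the pepper mill is moved more than 30 mm or knocked over (distance of pepper_mill from where it was at the start of the episode above 0.03 m or angle between pepper_mill's own z axis and vertical above 0.5 rad).
It fails at once if the salt jar is moved more than 30 mm or knocked over (distance of salt_pot from where it was at the start of the episode above 0.03 m or angle between salt_pot's own z axis and vertical above 0.5 rad).
It also fails if it takes over 106 s, if anything falls off the work surface, if the arm or the gripper's body presses on something with over 40 N, if the wrist force passes 120 N, or if a joint passes its speed limit or range.

## Working session

There is one attempt and no reset: what is moved stays moved. The work goes in short steps, Python scripts to look and compute and a tool call to move; the robot and the scene stay as the last step left them, time stands still between calls to the robot, and variables do not carry over. Pictures are saved under pics/ and viewed, and the job is handed in when it is done.

Besides the shell and the picture viewer there is one more tool, called after "Emit:" by a JSON object that holds its "fn" and its "kwargs", one argument or row to a line. servo_tool: Moves the arm, as the interface text tells. Its arguments: {"type":"object","properties":{"moves":{"type":"array","items":{"type":"array"}},"newtons":{"type":"number"}},"required":["moves"]}

```bash
ls; mkdir -p pics
python3 - <<'E'
from workcell import bot
import cv2,numpy as np
s=bot.read_state();print(s)
for n in ["top","scene","wrist"]:
    c=bot.read_camera(n);cv2.imwrite(f"pics/{n}0.png",c["pixels"][:,:,::-1]);print(n,c["intrinsics"],c["R"],c["t"])
E
```

```text
pics
{'time': 0.0, 'q': array([-1.36990721e+00,  2.64752508e-01,  1.60538629e+00,  2.42106337e-06,
        1.27367534e+00, -3.69105336e-02]), 'joint_vel': array([-0.00058183,  0.00080843,  0.00242834, -0.00073354,  0.0007472 ,
       -0.00101233]), 'joint_torque': array([ 1.33258782e-03, -5.15105867e+01, -3.67311680e+01,  3.89891293e-04,
        1.30318818e-02,  1.07144314e-05]), 'tool_pos': array([ 0.15886383, -0.65534647,  0.25495575]), 'tcp_rot': array([-3.11721373e+00, -3.72391562e-01,  2.81959222e-04]), 'wrist_force': array([0.31626633, 0.48919005, 0.01649903]), 'torque': array([ 0.04471877, -0.01004496,  0.0696508 ]), 'width': 1.0006521715980699}
top [[491.02486616   0.         283.84237682]
 [  0.         491.02486616 209.61301258]
 [  0.           0.           1.        ]] [[-0.1473421  -0.98906681 -0.00609429]
 [-0.87246718  0.13286975 -0.47026232]
 [ 0.4659306  -0.06397237 -0.88250564]] [0.08646498 0.53203331 1.32562033]
scene [[452.11105741   0.         283.98865442]
 [  0.         452.11105741 212.23945115]
 [  0.           0.           1.        ]] [[-0.89391816 -0.44771577  0.02146874]
 [-0.23866725  0.43489233 -0.86827796]
 [ 0.37940514 -0.78129332 -0.49561324]] [0.53724886 0.18599817 1.12170849]
wrist [[349.99105582   0.         282.33139018]
 [  0.         349.99105582 209.04805042]
 [  0.           0.           1.        ]] [[ 0.23473137 -0.97205864 -0.00178454]
 [-0.92306206 -0.2234745   0.31307441]
 [-0.30472548 -0.07184114 -0.94972692]] [-0.67459229 -0.03985005  0.37964598]
```

View pics/top0.png

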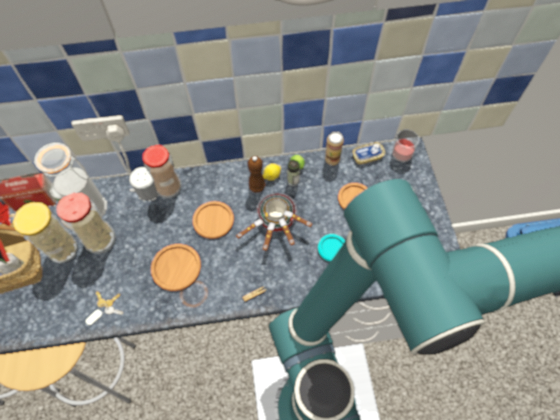

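View pics/scene0.png

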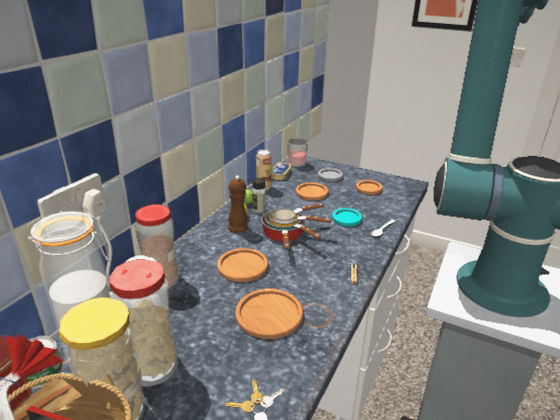

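View pics/wrist0.png

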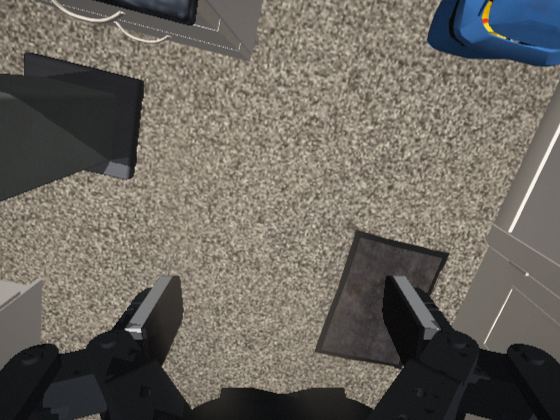

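The scene view shows the nest at (283,225). Wooden liners are at (268,312), (243,265), (312,191) and (369,187), with a turquoise decoy at (347,217) and a grey one at (331,175). The top view shows the nest at (277,215), but the arm hides part of the bench. Next I'll measure the liners.

```bash
cat > h.py <<'E'
from workcell import bot
import cv2,numpy as np
def ray(c,uv,z):
    uv=np.atleast_2d(np.asarray(uv,float)); K,R,t=c["intrinsics"],c["R"],c["t"]
    d=np.c_[uv,np.ones(len(uv))]@np.linalg.inv(K).T@R; o=-R.T@t
    s=(z-o[2])/d[:,2]; return o+d*s[:,None]
def proj(c,X):
    X=np.atleast_2d(X);p=X@c["R"].T+c["t"];p=p@c["intrinsics"].T;return p[:,:2]/p[:,2:]
def circ(P):
    A=np.c_[2*P[:,:2],np.ones(len(P))];b=(P[:,:2]**2).sum(1)
    s=np.linalg.lstsq(A,b,rcond=None)[0];return s[0],s[1],np.sqrt(s[2]+s[0]**2+s[1]**2)
def liners(c,z=0.016):
    hsv=cv2.cvtColor(c["pixels"],cv2.COLOR_RGB2HSV)
    m=cv2.inRange(hsv,(5,150,110),(16,255,255))
    m=cv2.morphologyEx(m,cv2.MORPH_CLOSE,np.ones((3,3)))
    out=[]
    for k in cv2.findContours(m,cv2.RETR_EXTERNAL,cv2.CHAIN_APPROX_NONE)[0]:
        if cv2.contourArea(k)<150: continue
        P=ray(c,cv2.convexHull(k)[:,0]+0.0,z)
        # topside contour: use hull pts; foreground side includes the wall
        x,y,r=circ(P);res=np.std(np.hypot(P[:,0]-x,P[:,1]-y)-r)
        (u,v)=k[:,0].mean(0);out.append((round(u),round(v),round(x,4),round(y,4),round(2*r,4),round(res,4)))
    return out
def crop(c,x,y,w,h,s,name):
    cv2.imwrite("pics/"+name,cv2.resize(c["pixels"][y:y+h,x:x+w,::-1],None,fx=s,fy=s,interpolation=cv2.INTER_CUBIC))
E
python3 - <<'E'
from h import *
for n in ["scene","top"]:
    c=bot.read_camera(n)
    for l in liners(c): print(n,l)
    if n=="scene": crop(c,210,130,190,140,4,"sc1.png")
    else: crop(c,220,140,150,130,5,"tp1.png")
E
```

```text
scene (442, 7, np.float64(1.3257), np.float64(-7.5051), np.float64(2.5267), np.float64(0.2037))
```

View pics/sc1.png

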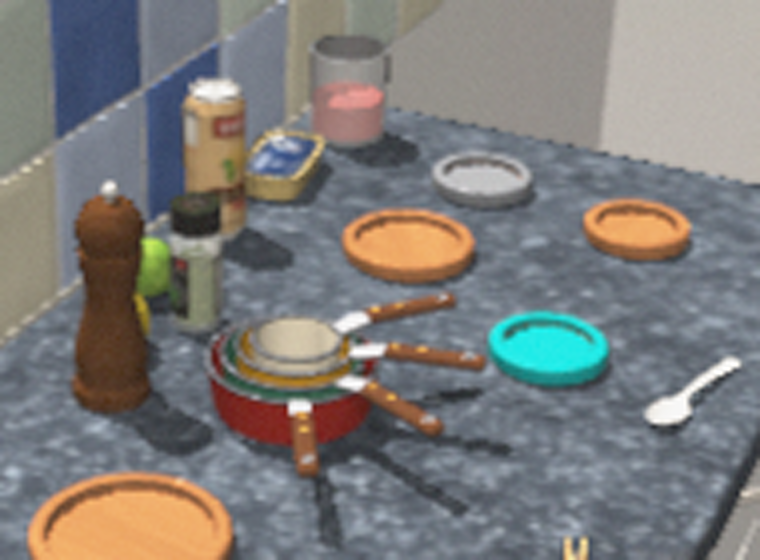

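View pics/tp1.png

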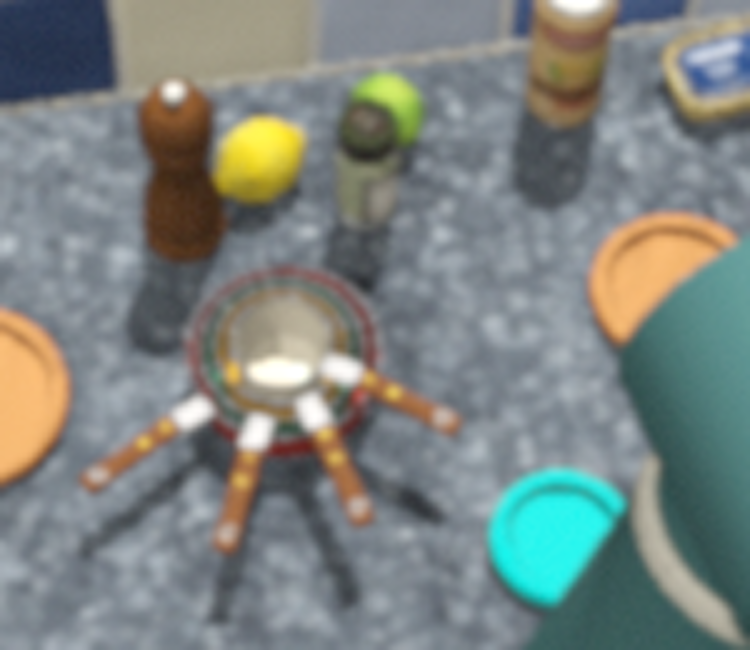

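Run:
```python
from h import *
for n in ["scene","top"]:
    c=bot.read_camera(n);hsv=cv2.cvtColor(c["pixels"],cv2.COLOR_RGB2HSV)
    for u,v in ([(268,312),(243,265),(312,191),(369,187),(347,217),(285,240)] if n=="scene" else [(176,267),(213,220),(353,195)]):
        print(n,u,v,hsv[v,u],c["depth"][v,u],ray(c,(u,v),.016)[0].round(3))
```

```text
scene 268 312 [ 15 142 241] 1.0149238 [0.458 0.365 0.016]
scene 243 265 [ 15 146 237] 1.1640944 [0.597 0.241 0.016]
scene 312 191 [ 15 143 241] 1.5353507 [ 0.609 -0.226  0.016]
scene 369 187 [ 15 142 240] 1.5719801 [ 0.449 -0.349  0.016]
scene 347 217 [ 89 219 235] 1.3890362 [ 0.446 -0.118  0.016]
scene 285 240 [ 12 142 151] 1.1959777 [0.555 0.086 0.016]
top 176 267 [ 16 136 243] 1.5084249 [0.454 0.353 0.016]
top 213 220 [ 16 135 241] 1.587629 [0.598 0.228 0.016]
top 353 195 [ 16 134 242] 1.6267346 [ 0.62  -0.235  0.016]
```

```bash
cat >> h.py <<'E'
def cloud(c,d=None):
    d=c["depth"] if d is None else d
    v,u=np.mgrid[0:420,0:560];p=np.stack([u,v,np.ones_like(u)],-1)@np.linalg.inv(c["intrinsics"]).T*d[...,None]
    return (p-c["t"])@c["R"]
def omask(c,lo=(11,95,130),hi=(19,190,255)):
    return cv2.inRange(cv2.cvtColor(c["pixels"],cv2.COLOR_RGB2HSV),lo,hi)
def liners(c,lo=(11,95,130),hi=(19,190,255),amin=120):
    m=cv2.morphologyEx(omask(c,lo,hi),cv2.MORPH_CLOSE,np.ones((5,5)));W=cloud(c)
    o=-c["R"].T@c["t"];out=[]
    for k in cv2.findContours(m,cv2.RETR_EXTERNAL,cv2.CHAIN_APPROX_NONE)[0]:
        if cv2.contourArea(k)<amin: continue
        mm=np.zeros(m.shape,np.uint8);cv2.drawContours(mm,[k],-1,255,-1)
        P=W[mm>0];zz=np.percentile(P[:,2],[10,50,95])
        H=cv2.convexHull(k)[:,0].astype(float)
        # far half of the silhouette is the top edge (z=.016), near half the bottom edge (z=0)
        T=ray(c,H,.016);B=ray(c,H,0.0)
        x,y,r=circ(T)
        for _ in range(8):
            far=((T[:,:2]-[x,y])@([x,y]-o[:2]))>0
            Q=np.where(far[:,None],T,B); x,y,r=circ(Q)
        res=np.std(np.hypot(Q[:,0]-x,Q[:,1]-y)-r)
        u,v=k[:,0].mean(0);out.append([int(u),int(v)]+[round(float(a),4) for a in (x,y,2*r,res)]+list(zz.round(3)))
    return out
E
python3 - <<'E'
from h import *
for n in ["scene","top"]:
    c=bot.read_camera(n)
    for l in liners(c): print(n,l)
    if n=="scene": crop(c,190,150,200,200,3,"sc2.png")
E
```

```text
scene [70, 395, 0.6469, 0.7596, 0.2178, 0.0099, np.float64(0.109), np.float64(0.133), np.float64(0.147)]
scene [268, 312, 0.4621, 0.3551, 0.1453, 0.0015, np.float64(0.007), np.float64(0.009), np.float64(0.017)]
scene [242, 264, 0.6087, 0.2282, 0.1236, 0.0017, np.float64(0.007), np.float64(0.009), np.float64(0.018)]
scene [66, 238, 1.1466, 0.327, 0.1536, 0.0023, np.float64(0.297), np.float64(0.299), np.float64(0.305)]
scene [311, 196, 0.6109, -0.2134, 0.1424, 0.0091, np.float64(0.007), np.float64(0.011), np.float64(0.067)]
scene [368, 186, 0.4582, -0.3705, 0.0824, 0.0044, np.float64(0.007), np.float64(0.012), np.float64(0.018)]
scene [264, 168, 0.809, -0.3373, 0.213, 0.0359, np.float64(0.049), np.float64(0.08), np.float64(0.126)]
top [44, 363, 0.2561, 0.7428, 0.2091, 0.0136, np.float64(-0.227), np.float64(-0.22), np.float64(-0.028)]
top [175, 266, 0.4591, 0.3557, 0.1486, 0.0011, np.float64(0.004), np.float64(0.009), np.float64(0.017)]
top [22, 268, 0.5425, 0.8431, 0.1403, 0.006, np.float64(0.067), np.float64(0.099), np.float64(0.138)]
top [12, 232, 0.6481, 0.8704, 0.0801, 0.007, np.float64(0.023), np.float64(0.118), np.float64(0.136)]
top [212, 219, 0.6047, 0.229, 0.1276, 0.0015, np.float64(0.003), np.float64(0.009), np.float64(0.018)]
top [349, 192, 0.6167, -0.2384, 0.1039, 0.0015, np.float64(0.005), np.float64(0.01), np.float64(0.245)]
top [332, 151, 0.801, -0.2117, 0.0785, 0.0039, np.float64(0.033), np.float64(0.084), np.float64(0.121)]
```

View pics/sc2.png

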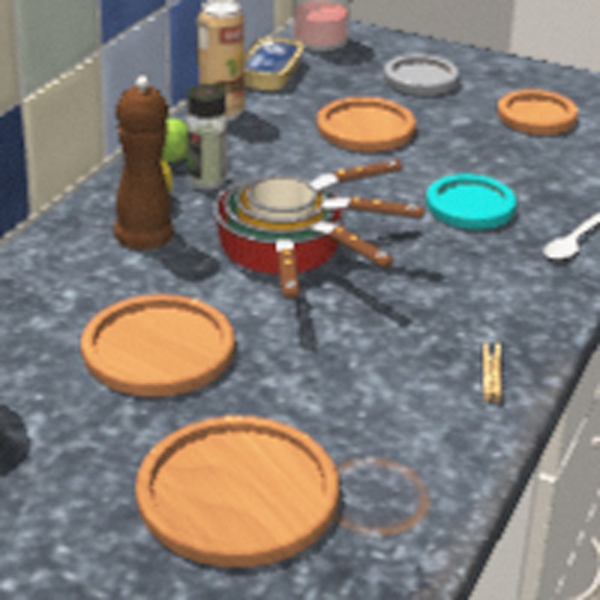

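The wooden cream liner is at scene (368,186). It's the only wood-coloured disc of about 90 mm, while the look-alikes are turquoise at (347,217) and grey at (331,175). Next: handles and pans.

```bash
cat >> h.py <<'E'
def handles(c,ctr=(0.58,0.05),rad=0.25):
    W=cloud(c);hsv=cv2.cvtColor(c["pixels"],cv2.COLOR_RGB2HSV)
    m=((hsv[...,0]<18)|(hsv[...,0]>176))&(hsv[...,1]>100)&(hsv[...,2]>60)&(W[...,2]>0.03)&(W[...,2]<0.085)
    m&=np.hypot(W[...,0]-ctr[0],W[...,1]-ctr[1])<rad
    n,l,s,ce=cv2.connectedComponentsWithStats(m.astype(np.uint8))
    out=[]
    for i in range(1,n):
        if s[i,4]<40: continue
        P=W[l==i];z=np.median(P[:,2]);q=P[:,:2]
        mu=q.mean(0);_,sv,vt=np.linalg.svd(q-mu,full_matrices=False);d=vt[0];a=(q-mu)@d
        out.append((ce[i].round(),s[i,4],mu.round(4),z.round(4),np.degrees(np.arctan2(d[1],d[0])).round(1),np.percentile(a,[1,99]).round(3)))
    return out
E
python3 - <<'E'
from h import *
for n in ["scene","top"]:
    c=bot.read_camera(n)
    for l in handles(c): print(n,*l)
E
```

```text
scene [312. 206.] 55 [ 0.5316 -0.0407] 0.0674 50.8 [-0.033  0.033]
scene [237. 215.] 272 [0.7067 0.0913] 0.0552 -143.5 [-0.023  0.024]
scene [318. 219.] 71 [0.4928 0.0062] 0.0613 -167.5 [-0.031  0.034]
scene [291. 234.] 226 [0.5338 0.0915] 0.0492 -177.2 [-0.09   0.077]
top [256. 181.] 137 [0.6963 0.0743] 0.0547 93.9 [-0.023  0.02 ]
top [299. 219.] 45 [ 0.5349 -0.0386] 0.0668 -130.5 [-0.023  0.024]
top [287. 233.] 52 [0.4964 0.0034] 0.06 -161.9 [-0.025  0.022]
top [268. 237.] 56 [0.4944 0.0636] 0.0544 161.7 [-0.023  0.025]
```

```bash
cat >> h.py <<'E'
from scipy.spatial.transform import Rotation as Ro
def pose():
    s=bot.read_state();M=Ro.from_rotvec(s["tcp_rot"]).as_matrix();return s,np.array(s["tool_pos"]),M
def rows(target,yaw=None,n=None):
    """per-row tool-frame shifts toward a tool-down target (TCP), yaw of tool x in deg"""
    s,p,M=pose();y0=np.degrees(np.arctan2(M[1,0],M[0,0]))
    dy=0 if yaw is None else (yaw-y0+180)%360-180
    d=np.asarray(target)-p
    k=n or int(max(np.ceil(np.linalg.norm(d)/.0417),np.ceil(abs(dy)/7.1),1))
    print("t",round(s["time"],2),"at",p.round(4),"yaw",y0.round(1),"tilt",np.degrees(np.arccos(-M[2,2])).round(2),"d",d.round(4),"rows",k,"turn/row",round(-np.radians(dy)/k,4))
    if abs(dy)<1: print("tool total",(M.T@d).round(4),"per row",(M.T@d/k).round(4));return
    for i in range(k):
        a=np.radians(y0+dy*i/k);R=np.array([[np.cos(a),np.sin(a),0],[np.sin(a),-np.cos(a),0],[0,0,-1]])
        print(i,(R.T@d/k).round(4))
E
python3 - <<'E'
from h import *
s,p,M=pose();c=bot.read_camera("wrist");o=-c["R"].T@c["t"]
print("cam in tool",(M.T@(o-p)).round(3),"axis",(M.T@c["R"][2]).round(3))
rows([0.52,-0.05,0.23],50,24)
E
```

```text
cam in tool [ 0.08   0.001 -0.117] axis [-0.313  0.     0.95 ]
t 0.6 at [ 0.159  -0.656   0.2563] yaw 13.6 tilt 0.0 d [ 0.361   0.606  -0.0263] rows 24 turn/row -0.0265
0 [ 0.0206 -0.021   0.0011]
1 [ 0.0211 -0.0204  0.0011]
2 [ 0.0216 -0.0199  0.0011]
3 [ 0.0222 -0.0193  0.0011]
4 [ 0.0227 -0.0187  0.0011]
5 [ 0.0232 -0.0181  0.0011]
6 [ 0.0236 -0.0175  0.0011]
7 [ 0.0241 -0.0169  0.0011]
8 [ 0.0245 -0.0162  0.0011]
9 [ 0.0249 -0.0156  0.0011]
10 [ 0.0253 -0.0149  0.0011]
11 [ 0.0257 -0.0142  0.0011]
12 [ 0.0261 -0.0135  0.0011]
13 [ 0.0264 -0.0128  0.0011]
14 [ 0.0268 -0.0121  0.0011]
15 [ 0.0271 -0.0114  0.0011]
16 [ 0.0274 -0.0107  0.0011]
17 [ 0.0276 -0.01    0.0011]
18 [ 0.0279 -0.0092  0.0011]
19 [ 0.0281 -0.0085  0.0011]
20 [ 0.0284 -0.0077  0.0011]
21 [ 0.0285 -0.007   0.0011]
22 [ 0.0287 -0.0062  0.0011]
23 [ 0.0289 -0.0055  0.0011]
```

Emit:
{"fn": "servo_tool", "kwargs": {
  "moves": [
    [0,[0.021,-0.021,0.001],-0.026],
    [0,[0.021,-0.02,0.001],-0.026],
    [0,[0.022,-0.02,0.001],-0.026],
    [0,[0.022,-0.019,0.001],-0.026],
    [0,[0.023,-0.019,0.001],-0.026],
    [0,[0.023,-0.018,0.001],-0.026],
    [0,[0.024,-0.0175,0.001],-0.026],
    [0,[0.024,-0.017,0.001],-0.026]
  ],
  "newtons": 80
}}

```text
time: 1.27
tool_pos: [0.281, -0.452, 0.2476]
tcp_rot: [3.058, 0.694, -0.002]
wrist_force: [0.9, -0.2, -0.3]
width: 1.002
```

Emit:
{"fn": "servo_tool", "kwargs": {
  "moves": [
    [0,[0.025,-0.016,0.001],-0.026],
    [0,[0.025,-0.0155,0.001],-0.026],
    [0,[0.025,-0.015,0.001],-0.026],
    [0,[0.026,-0.014,0.001],-0.026],
    [0,[0.026,-0.0135,0.001],-0.026],
    [0,[0.0265,-0.013,0.001],-0.026],
    [0,[0.027,-0.012,0.001],-0.026],
    [0,[0.027,-0.0115,0.001],-0.026]
  ]
}}

```text
time: 1.93
tool_pos: [0.4066, -0.2398, 0.2406]
tcp_rot: [2.96, 1.018, 0.003]
wrist_force: [0.2, 0.9, 0.1]
width: 0.996
```

Emit:
{"fn": "servo_tool", "kwargs": {
  "moves": [
    [120,[0.0275,-0.011,0.001],-0.026],
    [120,[0.0275,-0.01,0.001],-0.026],
    [120,[0.028,-0.009,0.001],-0.026],
    [120,[0.028,-0.0085,0.001],-0.026],
    [120,[0.028,-0.008,0.001],-0.026],
    [120,[0.0285,-0.007,0.001],-0.026],
    [120,[0.0285,-0.006,0.001],-0.026],
    [120,[0.029,-0.0055,0.001],-0.026]
  ]
}}

```text
time: 2.6
tool_pos: [0.5305, -0.0261, 0.2342]
tcp_rot: [2.826, 1.334, 0.01]
wrist_force: [-0.7, -1.1, -0.5]
width: 0.526
```

Run:
```python
from h import *
rows([0.52,-0.05,0.23],50)
c=bot.read_camera("wrist");cv2.imwrite("pics/w1.png",c["pixels"][:,:,::-1])
for l in handles(c): print(*l)
c=bot.read_camera("top");cv2.imwrite("pics/t1.png",c["pixels"][:,:,::-1])
for l in liners(c): print("top",l)
```

```text
t 2.6 at [ 0.5305 -0.0261  0.2342] yaw 50.5 tilt 1.03 d [-0.0105 -0.0239 -0.0042] rows 1 turn/row 0.0093
tool total [-0.0251  0.007   0.0044] per row [-0.0251  0.007   0.0044]
[154.  38.] 1621 [0.5338 0.1281] 0.0483 -59.8 [-0.036  0.034]
[311.  67.] 1316 [0.6159 0.0322] 0.0351 -72.9 [-0.059  0.06 ]
[171. 134.] 1288 [0.4922 0.0673] 0.0543 157.9 [-0.033  0.037]
[241. 132.] 67 [0.5358 0.0309] 0.0351 -96.3 [-0.009  0.011]
[274. 158.] 73 [ 0.5437 -0.0055] 0.0348 -60.3 [-0.011  0.011]
[226. 189.] 1141 [0.4972 0.0036] 0.0603 -167.0 [-0.032  0.037]
[295. 203.] 1150 [ 0.5358 -0.042 ] 0.0663 -129.3 [-0.032  0.037]
top [44, 363, 0.2564, 0.7435, 0.2084, 0.0137, np.float64(-0.227), np.float64(-0.22), np.float64(-0.027)]
top [175, 266, 0.4591, 0.3559, 0.1486, 0.0012, np.float64(0.004), np.float64(0.009), np.float64(0.018)]
top [22, 268, 0.5415, 0.8435, 0.1412, 0.0063, np.float64(0.067), np.float64(0.099), np.float64(0.135)]
top [404, 236, 0.4529, -0.3655, 0.0878, 0.0008, np.float64(0.004), np.float64(0.01), np.float64(0.019)]
top [13, 233, 0.6495, 0.865, 0.083, 0.0082, np.float64(0.027), np.float64(0.117), np.float64(0.134)]
top [212, 219, 0.605, 0.2291, 0.1275, 0.0014, np.float64(0.004), np.float64(0.009), np.float64(0.018)]
top [354, 197, 0.6153, -0.2404, 0.107, 0.0011, np.float64(0.004), np.float64(0.01), np.float64(0.019)]
```

View pics/w1.png

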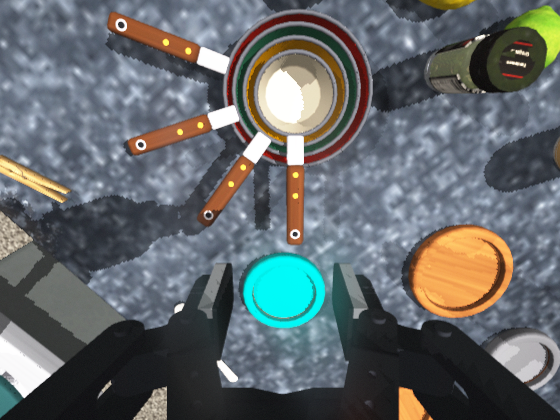

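View pics/t1.png

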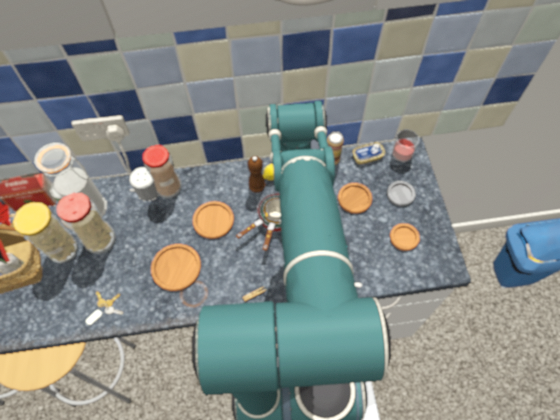

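The wrist view shows the handles fanned out: cream (295,205), mustard (235,180), green (180,130), red (150,38). All four handle axes point back to a nest centre near (0.595, 0.026). The top view now shows all four wooden liners: red (175,266), green (212,219), mustard (354,197), cream (404,236).

Run:
```python
from h import *
rows([0.538,-0.039,0.13],50.7,4)
```

```text
t 2.7 at [ 0.5316 -0.0242  0.2342] yaw 50.7 tilt 1.0 d [ 0.0064 -0.0148 -0.1042] rows 4 turn/row 0.0
tool total [-0.0074  0.0125  0.1044] per row [-0.0019  0.0031  0.0261]
```

Emit:
{"fn": "servo_tool", "kwargs": {
  "moves": [
    [165,[-0.002,0.003,0.026],0],
    [165,[-0.002,0.003,0.026],0],
    [165,[-0.002,0.003,0.026],0],
    [165,[-0.0015,0.003,0.026],0],
    [165,[0,0,0],0],
    [165,[0,0,0],0],
    [165,[0,0,0],0],
    [165,[0,0,0],0]
  ]
}}

```text
time: 3.37
tool_pos: [0.5406, -0.0404, 0.1331]
tcp_rot: [2.818, 1.339, 0.021]
wrist_force: [1.0, -0.6, 1.0]
width: 0.352
```

Run:
```python
from h import *
c=bot.read_camera("wrist");cv2.imwrite("pics/w2.png",c["pixels"][:,:,::-1])
for l in handles(c): print(*l)
rows([0.538,-0.039,0.069],50.7,4)
```

```text
[88. 13.] 1801 [0.5413 0.1123] 0.0482 -50.4 [-0.028  0.017]
[183.  46.] 651 [0.5664 0.0743] 0.0359 -149.9 [-0.026  0.029]
[358.  96.] 1521 [ 0.6258 -0.0101] 0.0347 -144.0 [-0.047  0.06 ]
[540.   5.] 52 [ 0.7172 -0.0277] 0.059 173.9 [-0.004  0.004]
[223. 127.] 45 [0.5557 0.0274] 0.041 -90.9 [-0.01   0.008]
[ 87. 146.] 3039 [0.4927 0.0669] 0.0543 157.9 [-0.033  0.037]
[197. 143.] 192 [0.5358 0.0308] 0.0349 -95.5 [-0.01  0.01]
[244. 179.] 183 [ 0.543  -0.0042] 0.0347 -61.0 [-0.01  0.01]
[173. 226.] 2424 [0.498  0.0038] 0.0603 -167.6 [-0.031  0.038]
[275. 239.] 2102 [ 0.5394 -0.0382] 0.0663 -127.4 [-0.027  0.041]
t 3.42 at [ 0.5409 -0.0404  0.1335] yaw 50.9 tilt 1.51 d [-0.0029  0.0014 -0.0645] rows 4 turn/row 0.0007
tool total [-0.001  -0.0048  0.0644] per row [-0.0002 -0.0012  0.0161]
```

View pics/w2.png

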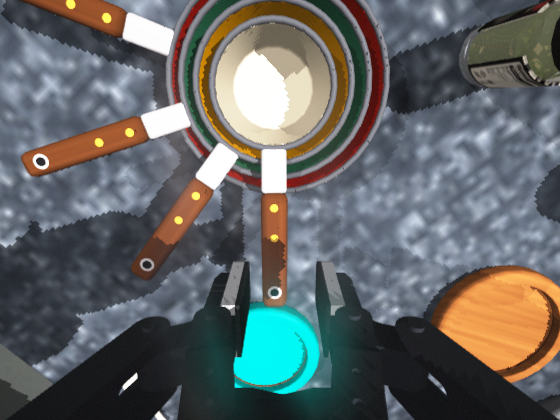

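Emit:
{"fn": "servo_tool", "kwargs": {
  "moves": [
    [165,[0,-0.001,0.016],0],
    [165,[0,-0.001,0.016],0],
    [165,[0,-0.001,0.016],0],
    [165,[0,-0.001,0.014],0],
    [165,[0,0,0.002],0],
    [165,[0,0,0],0],
    [165,[0,0,0],0],
    [165,[0,0,0],0]
  ]
}}

```text
time: 4.08
tool_pos: [0.5503, -0.0401, 0.0831]
tcp_rot: [2.804, 1.333, 0.056]
wrist_force: [-0.3, -0.2, -0.4]
width: 0.356
```

```bash
cat >> h.py <<'E'
def tz():
    s,p,M=pose();print("toolz",M[:,2].round(4),"x in tool",M.T[:2,2].round(4),"F",np.round(s["wrist_force"],1),"w",round(s["width"],3))
E
python3 - <<'E'
from h import *
tz();rows([0.538,-0.039,0.069],50.7,1)
c=bot.read_camera("wrist");cv2.imwrite("pics/w3.png",c["pixels"][:,:,::-1])
E
```

```text
toolz [ 0.0482 -0.0172 -0.9987] x in tool [0.0171 0.0482] F [-0.3 -0.2 -0.4] w 0.356
t 4.08 at [ 0.5503 -0.0401  0.0831] yaw 50.9 tilt 2.93 d [-0.0123  0.0011 -0.0141] rows 1 turn/row 0.0032
tool total [-0.0072 -0.0109  0.0134] per row [-0.0072 -0.0109  0.0134]
```

View pics/w3.png

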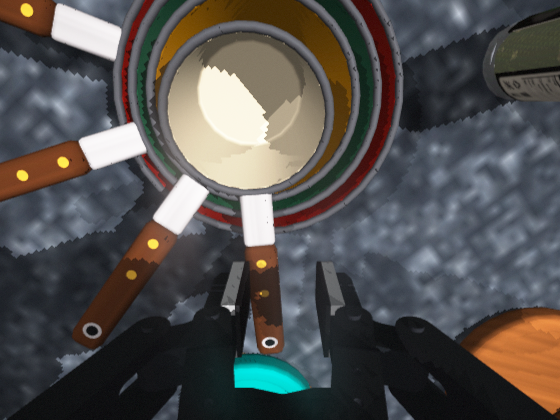

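Run:
```python
from h import *
s=bot.read_state();print(s["q"].round(3),s["joint_vel"].round(3),s["joint_torque"].round(1))
```

```text
[-0.111  0.178  2.057 -0.016  0.856  0.582] [-0.001  0.001 -0.     0.001 -0.008  0.001] [  0.3 -39.3 -29.5   0.1  -0.3   0. ]
```

Run:
```python
from h import *
c=bot.read_camera("scene");cv2.imwrite("pics/s3.png",c["pixels"][:,:,::-1])
```

```text
(no output)
```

View pics/s3.png

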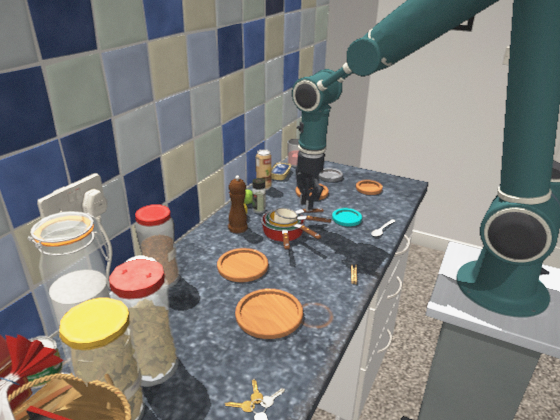

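Emit:
{"fn": "servo_tool", "kwargs": {
  "moves": [
    [165,[-0.007,-0.011,0],0],
    [165,[0,0,0],0],
    [165,[0,0,0],0],
    [165,[0,0,0],0],
    [165,[0,0,0.004],0],
    [165,[0,0,0],0],
    [165,[0,0,0],0],
    [165,[0,0,0],0]
  ]
}}

```text
time: 4.85
tool_pos: [0.542, -0.0389, 0.0815]
tcp_rot: [2.8, 1.331, 0.068]
wrist_force: [0.1, -1.0, 0.4]
width: 0.355
```

Run:
```python
from h import *
tz();rows([0.538,-0.039,0.069],50.7,1)
s=bot.read_state();print(s["q"].round(3))
```

```text
toolz [ 0.0566 -0.0177 -0.9982] x in tool [0.022  0.0551] F [ 0.1 -1.   0.4] w 0.355
t 4.85 at [ 0.542  -0.0389  0.0815] yaw 50.9 tilt 3.4 d [-0.004  -0.0001 -0.0125] rows 1 turn/row 0.0031
tool total [-0.0029 -0.0038  0.0123] per row [-0.0029 -0.0038  0.0123]
[-0.111  0.161  2.082 -0.015  0.841  0.582]
```

Emit:
{"fn": "servo_tool", "kwargs": {
  "moves": [
    [165,[0,0,0],0],
    [165,[0,0,0],0],
    [165,[0,0,0],0],
    [165,[0,0,0],0],
    [165,[0,0,0],0],
    [165,[0,0,0],0],
    [165,[0,0,0],0],
    [165,[0,0,0],0]
  ]
}}

```text
time: 5.52
tool_pos: [0.5422, -0.039, 0.0812]
tcp_rot: [2.801, 1.331, 0.067]
wrist_force: [0.0, -0.1, -0.6]
width: 0.354
```

Run:
```python
from h import *
tz();rows([0.538,-0.039,0.069],50.7,1)
s=bot.read_state();print(s["q"].round(4))
```

```text
toolz [ 0.0562 -0.0176 -0.9983] x in tool [0.0218 0.0546] F [ 0.  -0.1 -0.6] w 0.354
t 5.52 at [ 0.5422 -0.039   0.0812] yaw 50.9 tilt 3.37 d [-0.0042 -0.     -0.0122] rows 1 turn/row 0.003
tool total [-0.003  -0.0039  0.0119] per row [-0.003  -0.0039  0.0119]
[-0.1109  0.1618  2.0814 -0.0151  0.8407  0.5824]
```

Emit:
{"fn": "servo_tool", "kwargs": {
  "moves": [
    [165,[-0.0005,-0.0005,0.0015],0],
    [165,[-0.0005,-0.0005,0.0015],0],
    [165,[-0.0005,-0.0005,0.0015],0],
    [165,[-0.0005,-0.0005,0.0015],0],
    [165,[-0.0005,-0.0005,0.0015],0],
    [165,[-0.0005,-0.0005,0.0015],0],
    [165,[0,-0.0005,0.0015],0],
    [165,[0,-0.0005,0.0015],0]
  ]
}}

```text
time: 6.18
tool_pos: [0.5374, -0.0391, 0.0678]
tcp_rot: [2.801, 1.331, 0.067]
wrist_force: [0.5, -0.4, 0.3]
width: 0.353
```

Run:
```python
from h import *
tz();rows([0.538,-0.039,0.069],50.7,1)
s=bot.read_state();print(s["q"].round(4))
```

```text
toolz [ 0.0564 -0.0176 -0.9983] x in tool [0.0219 0.0548] F [ 0.5 -0.4  0.3] w 0.353
t 6.18 at [ 0.5374 -0.0391  0.0678] yaw 50.9 tilt 3.39 d [0.0006 0.0001 0.0012] rows 1 turn/row 0.0029
tool total [ 0.0004  0.0005 -0.0011] per row [ 0.0004  0.0005 -0.0011]
[-0.1121  0.1725  2.0992 -0.0155  0.8119  0.5818]
```

Emit:
{"fn": "servo_tool", "kwargs": {
  "moves": [
    [165,[0,0,-0.015],0],
    [165,[0,0,-0.02],0],
    [165,[0,0,-0.02],0],
    [165,[0,0,0],0],
    [165,[0,0,0],0],
    [165,[0,0,0],0],
    [165,[0,0,0],0],
    [165,[0,0,0],0]
  ]
}}

```text
time: 6.85
tool_pos: [0.5313, -0.0376, 0.1197]
tcp_rot: [2.804, 1.333, 0.058]
wrist_force: [-0.2, -0.3, -0.1]
width: 0.349
```

Run:
```python
from h import *
tz();rows([0.538,-0.039,0.069],50.7,1)
s=bot.read_state();print(s["q"].round(4))
```

```text
toolz [ 0.0492 -0.0168 -0.9986] x in tool [0.0181 0.0488] F [-0.2 -0.3 -0.1] w 0.349
t 6.85 at [ 0.5313 -0.0376  0.1197] yaw 50.9 tilt 2.98 d [ 0.0067 -0.0014 -0.0507] rows 1 turn/row 0.0029
tool total [0.0023 0.0036 0.051 ] per row [0.0023 0.0036 0.051 ]
[-0.1106  0.0946  2.0734 -0.0141  0.9228  0.5811]
```

Emit:
{"fn": "servo_tool", "kwargs": {
  "moves": [
    [165,[0.015,0.018,-0.015],0],
    [165,[0,0,0],0],
    [165,[0.015,0.018,-0.015],0],
    [165,[0,0,0],0],
    [165,[0.015,0.018,-0.015],0],
    [165,[0,0,0],0],
    [165,[0,0,0],0],
    [165,[0,0,0],0]
  ]
}}

```text
time: 7.52
tool_pos: [0.5851, -0.0345, 0.1502]
tcp_rot: [2.821, 1.341, 0.011]
wrist_force: [0.4, 1.0, 0.2]
width: 0.351
```

Run:
```python
from h import *
tz();rows([0.538,-0.039,0.069],50.7,1)
s=bot.read_state();print(s["q"].round(4))
```

```text
toolz [ 0.0144 -0.0135 -0.9998] x in tool [-0.0013  0.0197] F [0.4 1.  0.2] w 0.351
t 7.52 at [ 0.5851 -0.0345  0.1502] yaw 50.8 tilt 1.13 d [-0.0471 -0.0045 -0.0812] rows 1 turn/row 0.0024
tool total [-0.0331 -0.0353  0.0806] per row [-0.0331 -0.0353  0.0806]
[-0.0948  0.1773  1.9143 -0.014   1.0344  0.5957]
```

Emit:
{"fn": "servo_tool", "kwargs": {
  "moves": [
    [165,[0.014,0.017,-0.015],0],
    [165,[0,0,0],0],
    [165,[0,0,0],0],
    [165,[-0.001,-0.001,0.001],0],
    [165,[-0.002,-0.002,0.003],0],
    [165,[-0.004,-0.004,0.006],0],
    [165,[-0.006,-0.006,0.01],0],
    [165,[-0.006,-0.006,0.012],0]
  ]
}}

```text
time: 8.18
tool_pos: [0.5775, -0.0375, 0.1299]
tcp_rot: [2.821, 1.341, 0.009]
wrist_force: [0.4, 0.2, -0.7]
width: 0.354
```

Run:
```python
from h import *
tz();rows([0.538,-0.039,0.069],50.7,8)
```

```text
toolz [ 0.0129 -0.0134 -0.9998] x in tool [-0.0023  0.0185] F [ 0.4  0.2 -0.7] w 0.354
t 8.18 at [ 0.5775 -0.0375  0.1299] yaw 50.8 tilt 1.07 d [-0.0395 -0.0015 -0.0609] rows 8 turn/row 0.0003
tool total [-0.0259 -0.0308  0.0604] per row [-0.0032 -0.0039  0.0075]
```

Emit:
{"fn": "servo_tool", "kwargs": {
  "moves": [
    [165,[-0.0057,-0.0068,0.0133],0],
    [165,[-0.0052,-0.0062,0.012],0],
    [165,[-0.0047,-0.0055,0.011],0],
    [165,[-0.0039,-0.0046,0.009],0],
    [165,[-0.0028,-0.0034,0.0066],0],
    [165,[-0.0021,-0.0025,0.0048],0],
    [165,[-0.001,-0.0012,0.0024],0],
    [165,[-0.0005,-0.0006,0.0012],0]
  ]
}}

```text
time: 8.85
tool_pos: [0.5246, -0.039, 0.0592]
tcp_rot: [2.827, 1.342, -0.006]
wrist_force: [-0.5, -0.3, 0.0]
width: 0.348
```

Run:
```python
from h import *
tz();rows([0.538,-0.039,0.069],50.7,1)
c=bot.read_camera("wrist");cv2.imwrite("pics/w4.png",c["pixels"][:,:,::-1])
```

```text
toolz [ 0.0016 -0.0125 -0.9999] x in tool [-0.0087  0.0091] F [-0.5 -0.3  0. ] w 0.348
t 8.85 at [ 0.5246 -0.039   0.0592] yaw 50.8 tilt 0.72 d [ 0.0134 -0.      0.0098] rows 1 turn/row 0.0017
tool total [ 0.0084  0.0105 -0.0098] per row [ 0.0084  0.0105 -0.0098]
```

View pics/w4.png

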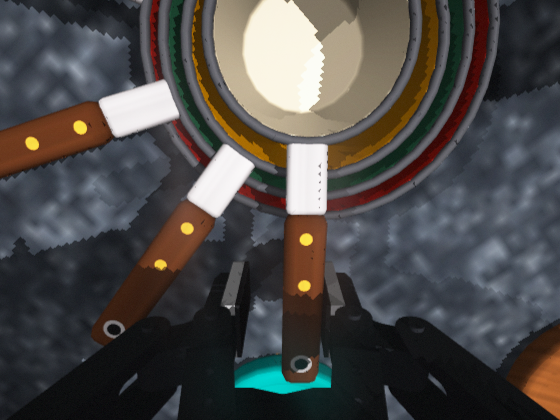

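Emit:
{"fn": "servo_tool", "kwargs": {
  "moves": [
    [165,[0.001,0.0013,-0.0012],0],
    [165,[0.001,0.0013,-0.0012],0],
    [165,[0.001,0.0013,-0.0012],0],
    [165,[0.001,0.0013,-0.0012],0],
    [165,[0.001,0.0013,-0.0012],0],
    [165,[0.001,0.0013,-0.0012],0],
    [165,[0.001,0.0013,-0.0012],0],
    [165,[0.0005,0.0007,-0.0006],0]
  ]
}}

```text
time: 9.57
tool_pos: [0.5428, -0.0395, 0.0726]
tcp_rot: [2.823, 1.341, 0.004]
wrist_force: [0.2, -0.1, -0.5]
width: 0.355
```

Run:
```python
from h import *
tz();rows([0.538,-0.039,0.069],50.7,1)
c=bot.read_camera("wrist");cv2.imwrite("pics/w5.png",c["pixels"][:,:,::-1])
for l in handles(c):
    if l[1]>800: print(*l)
```

```text
toolz [ 0.0092 -0.0132 -0.9999] x in tool [-0.0044  0.0155] F [ 0.2 -0.1 -0.5] w 0.355
t 9.57 at [ 0.5428 -0.0395  0.0726] yaw 50.8 tilt 0.92 d [-0.0048  0.0005 -0.0036] rows 1 turn/row 0.0021
tool total [-0.0026 -0.0041  0.0035] per row [-0.0026 -0.0041  0.0035]
[377. 138.] 2203 [ 0.6127 -0.0195] 0.0357 -157.0 [-0.049  0.05 ]
[ 43. 161.] 3272 [0.5073 0.061 ] 0.0542 160.5 [-0.017  0.021]
[147. 255.] 2098 [0.5121 0.0085] 0.0601 -173.6 [-0.017  0.046]
[265. 259.] 1994 [ 0.5501 -0.0212] 0.0662 -127.3 [-0.011  0.014]
```

View pics/w5.png

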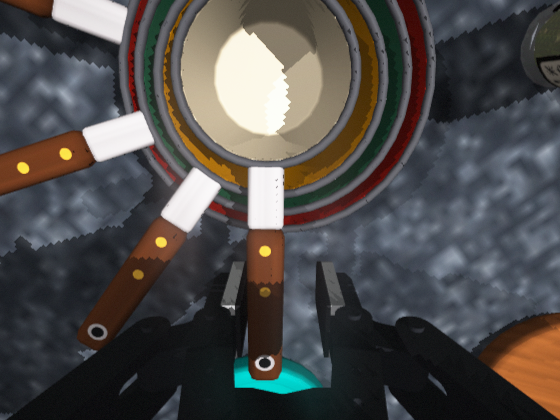

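Emit:
{"fn": "servo_tool", "kwargs": {
  "moves": [
    [165,[-0.0005,-0.0007,0.0006],0],
    [165,[-0.0005,-0.0007,0.0006],0],
    [165,[-0.0005,-0.0007,0.0006],0],
    [165,[-0.0005,-0.0007,0.0006],0],
    [165,[-0.0003,-0.0004,0.0003],0],
    [165,[0,0,0],0],
    [165,[0,0,0],0],
    [165,[0,0,0],0]
  ]
}}

```text
time: 10.28
tool_pos: [0.5375, -0.0392, 0.0689]
tcp_rot: [2.824, 1.342, 0.002]
wrist_force: [0.1, -0.1, -0.8]
width: 0.348
```

Run:
```python
from h import *
tz();rows([0.538,-0.039,0.069],50.7,1)
```

```text
toolz [ 0.0075 -0.0131 -0.9999] x in tool [-0.0054  0.014 ] F [ 0.1 -0.1 -0.8] w 0.348
t 10.28 at [ 0.5375 -0.0392  0.0689] yaw 50.8 tilt 0.86 d [0.0005 0.0002 0.0001] rows 1 turn/row 0.0021
tool total [ 0.0005  0.0003 -0.0001] per row [ 0.0005  0.0003 -0.0001]
```

Emit:
{"fn": "servo_tool", "kwargs": {
  "moves": [
    [255,[0,0,0],0],
    [255,[0,0,0],0],
    [255,[0,0,0],0],
    [255,[0,0,0],0],
    [255,[0,0,0],0],
    [255,[0,0,0],0],
    [255,[0,0,-0.001],0],
    [255,[0,0,-0.002],0]
  ],
  "newtons": 90
}}

```text
time: 10.95
tool_pos: [0.5371, -0.0392, 0.0716]
tcp_rot: [2.824, 1.342, 0.0]
wrist_force: [-1.0, 0.2, 0.1]
width: 0.155
```

Emit:
{"fn": "servo_tool", "kwargs": {
  "moves": [
    [255,[0,0,-0.003],0],
    [255,[0,0,-0.005],0],
    [255,[0,0,-0.008],0],
    [255,[0,0,-0.011],0],
    [255,[0,0,-0.014],0],
    [255,[0,0,-0.014],0],
    [255,[0,0,-0.014],0],
    [255,[0,0,-0.014],0]
  ]
}}

```text
time: 11.62
tool_pos: [0.534, -0.0378, 0.1593]
tcp_rot: [2.827, 1.343, -0.008]
wrist_force: [-0.2, 1.1, -0.4]
width: 0.151
```

Run:
```python
from h import *
tz();rows([0.4,-0.43,0.17],50.7,12)
c=bot.read_camera("wrist");cv2.imwrite("pics/w6.png",c["pixels"][:,:,::-1])
```

```text
toolz [ 5.000e-04 -1.260e-02 -9.999e-01] x in tool [-0.0094  0.0083] F [-0.2  1.1 -0.4] w 0.151
t 11.62 at [ 0.534  -0.0378  0.1593] yaw 50.8 tilt 0.72 d [-0.134  -0.3922  0.0107] rows 12 turn/row 0.0002
tool total [-0.3888  0.1439 -0.0058] per row [-0.0324  0.012  -0.0005]
```

View pics/w6.png

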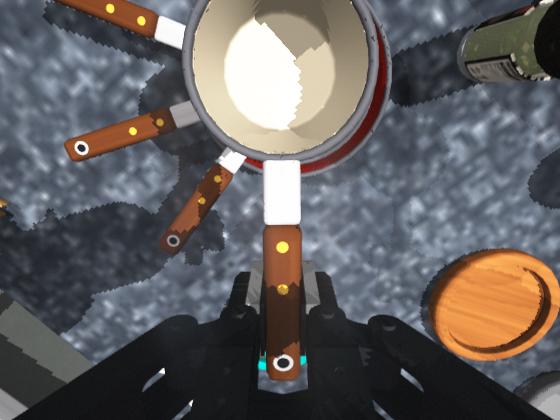

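Emit:
{"fn": "servo_tool", "kwargs": {
  "moves": [
    [255,[-0.005,0.002,0],0],
    [255,[-0.009,0.0035,0],0],
    [255,[-0.014,0.005,0],0],
    [255,[-0.019,0.007,0],0],
    [255,[-0.024,0.009,0],0],
    [255,[-0.028,0.0105,0],0],
    [255,[-0.028,0.0105,0],0],
    [255,[-0.028,0.0105,0],0]
  ]
}}

```text
time: 12.33
tool_pos: [0.4809, -0.1991, 0.1645]
tcp_rot: [2.818, 1.356, 0.004]
wrist_force: [-0.1, -0.9, 0.1]
width: 0.156
```

Run:
```python
from h import *
tz();rows([0.3965,-0.4335,0.14],50.7,8)
```

```text
toolz [ 0.0084 -0.012  -0.9999] x in tool [-0.0041  0.0141] F [-0.1 -0.9  0.1] w 0.156
t 12.33 at [ 0.4809 -0.1991  0.1645] yaw 51.4 tilt 0.84 d [-0.0844 -0.2344 -0.0245] rows 8 turn/row 0.0015
tool total [-0.2357  0.0799  0.0266] per row [-0.0295  0.01    0.0033]
```

Emit:
{"fn": "servo_tool", "kwargs": {
  "moves": [
    [255,[-0.028,0.0095,0],0],
    [255,[-0.028,0.0095,0.002],0],
    [255,[-0.028,0.0095,0.003],0],
    [255,[-0.028,0.0095,0.003],0],
    [255,[-0.026,0.0088,0.003],0],
    [255,[-0.022,0.0075,0.003],0],
    [255,[-0.018,0.006,0.002],0],
    [255,[-0.014,0.0047,0.002],0]
  ]
}}

```text
time: 13.0
tool_pos: [0.3966, -0.404, 0.1409]
tcp_rot: [2.828, 1.352, -0.007]
wrist_force: [0.4, 0.6, -0.4]
width: 0.151
```

Run:
```python
from h import *
tz();rows([0.3965,-0.4335,0.14],50.7,8)
```

```text
toolz [-0.0011 -0.0086 -1.    ] x in tool [-0.0073  0.0045] F [ 0.4  0.6 -0.4] w 0.151
t 13.0 at [ 0.3966 -0.404   0.1409] yaw 51.1 tilt 0.49 d [-0.0001 -0.0295 -0.0009] rows 8 turn/row 0.0009
tool total [-0.023   0.0185  0.0011] per row [-0.0029  0.0023  0.0001]
```

Emit:
{"fn": "servo_tool", "kwargs": {
  "moves": [
    [255,[-0.007,0.0055,0],0],
    [255,[-0.005,0.004,0],0],
    [255,[-0.004,0.003,0],0],
    [255,[-0.002,0.0015,0],0],
    [255,[-0.001,0.001,0],0],
    [255,[0,0,0],0],
    [255,[0,0,0],0],
    [255,[0,0,0],0]
  ]
}}

```text
time: 13.67
tool_pos: [0.3928, -0.4302, 0.1376]
tcp_rot: [2.835, 1.35, -0.01]
wrist_force: [-0.1, 0.1, -0.2]
width: 0.152
```

Run:
```python
from h import *
tz();rows([0.3965,-0.4335,0.14],50.7,8)
c=bot.read_camera("wrist");cv2.imwrite("pics/w7.png",c["pixels"][:,:,::-1])
c=bot.read_camera("top");crop(c,330,150,150,130,5,"t7.png")
c=bot.read_camera("scene");crop(c,300,130,130,100,6,"s7.png")
```

```text
toolz [-0.0054 -0.0039 -1.    ] x in tool [-0.0064 -0.0017] F [-0.1  0.1 -0.2] w 0.152
t 13.67 at [ 0.3928 -0.4302  0.1376] yaw 50.9 tilt 0.38 d [ 0.0037 -0.0033  0.0024] rows 8 turn/row 0.0005
tool total [-0.0002  0.005  -0.0024] per row [-0.      0.0006 -0.0003]
```

View pics/w7.png

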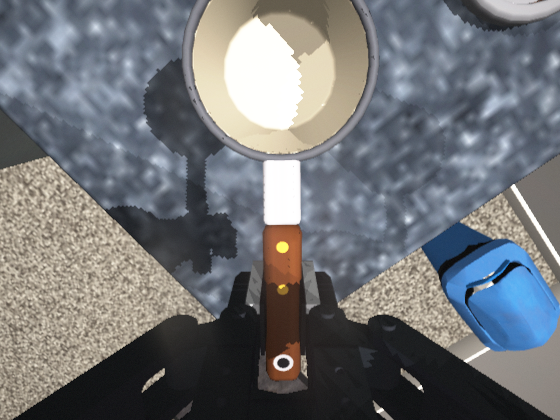

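View pics/t7.png

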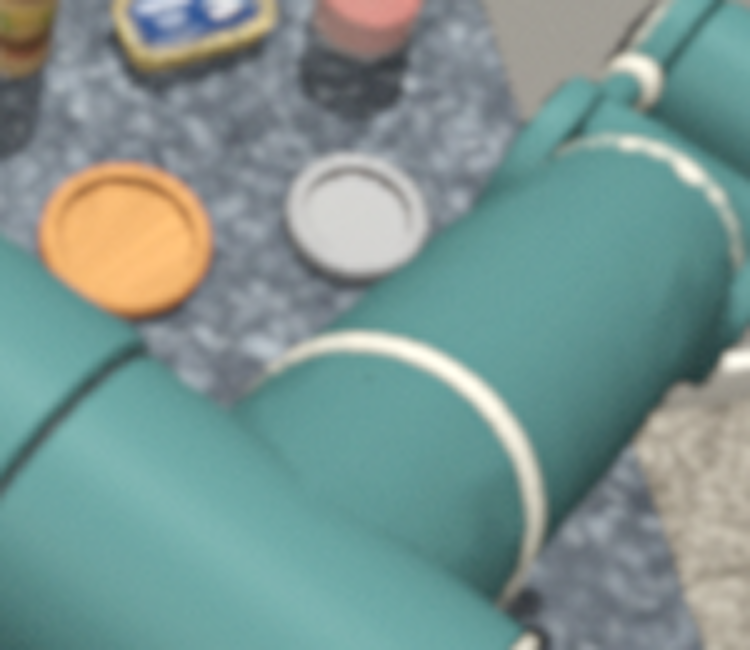

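View pics/s7.png

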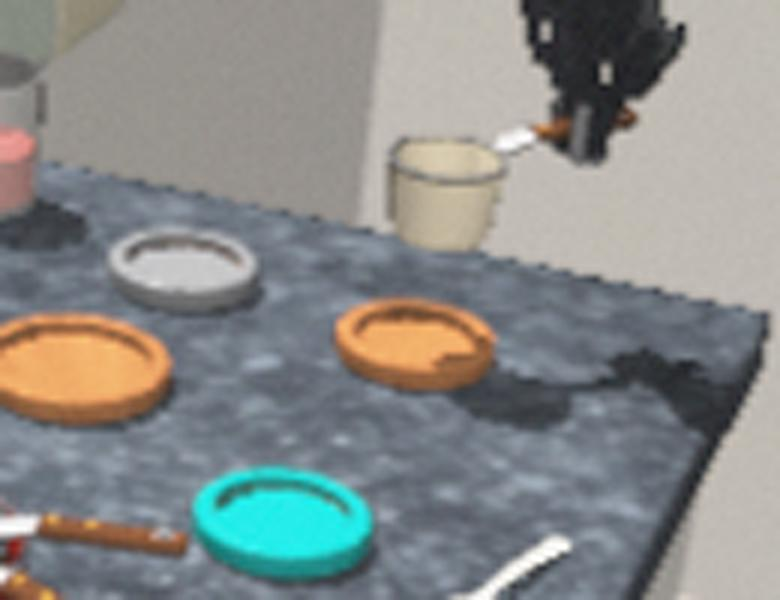

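```bash
cat >> h.py <<'E'
def rim(c,guess,z,r,tol=0.004):
    W=cloud(c);d=np.hypot(W[...,0]-guess[0],W[...,1]-guess[1])
    m=(abs(W[...,2]-z)<tol)&(abs(d-r)<0.012)
    P=W[m]
    if len(P)<20: return None
    x,y,R=circ(P)
    for _ in range(3):
        e=abs(np.hypot(P[:,0]-x,P[:,1]-y)-R);P=P[e<max(.003,np.percentile(e,80))];x,y,R=circ(P)
    A=np.linalg.lstsq(np.c_[P[:,0]-x,P[:,1]-y,np.ones(len(P))],P[:,2],rcond=None)[0]
    return round(x,4),round(y,4),round(2*R,4),len(P),A.round(3)
E
python3 - <<'E'
from h import *
s,p,M=pose();c=bot.read_camera("wrist")
g=p+M[:,0]*0.0885
print(p.round(4),g.round(4),rim(c,g,p[2]-0.011,0.033))
c=bot.read_camera("scene")
for l in liners(c,(8,95,90),(19,220,255)): print(l)
crop(c,300,130,130,100,6,"s7.png")
print(c["depth"][186,368])
E
```

```text
[ 0.3927 -0.4303  0.1376] [ 0.4484 -0.3616  0.137 ] (np.float64(0.4479), np.float64(-0.3622), np.float64(0.0624), 5073, array([-0.024, -0.011,  0.126]))
[64, 398, 0.6485, 0.7506, 0.206, 0.0122, np.float64(0.07), np.float64(0.127), np.float64(0.146)]
[268, 313, 0.4612, 0.356, 0.147, 0.0011, np.float64(0.007), np.float64(0.009), np.float64(0.017)]
[242, 264, 0.6071, 0.2291, 0.1258, 0.0009, np.float64(0.007), np.float64(0.01), np.float64(0.017)]
[65, 239, 1.1487, 0.3249, 0.1576, 0.001, np.float64(0.297), np.float64(0.299), np.float64(0.304)]
[282, 217, 0.6214, -0.0328, 0.08, 0.0013, np.float64(0.021), np.float64(0.042), np.float64(0.053)]
[311, 190, 0.6162, -0.2429, 0.1051, 0.0026, np.float64(0.007), np.float64(0.01), np.float64(0.018)]
[368, 186, 0.4546, -0.3662, 0.0834, 0.0014, np.float64(0.006), np.float64(0.011), np.float64(0.018)]
[264, 169, 0.797, -0.346, 0.2223, 0.028, np.float64(0.033), np.float64(0.079), np.float64(0.125)]
1.5827731
```

Emit:
{"fn": "servo_tool", "kwargs": {
  "moves": [
    [255,[0,0.001,0.003],0],
    [255,[0,0.001,0.005],0],
    [255,[0,0.001,0.007],0],
    [255,[0,0.001,0.008],0],
    [255,[0,0.001,0.008],0],
    [255,[0,0.0005,0.006],0],
    [255,[0,0,0.004],0],
    [255,[0,0,0.002],0]
  ]
}}

```text
time: 14.58
tool_pos: [0.3968, -0.4341, 0.0895]
tcp_rot: [2.836, 1.35, -0.011]
wrist_force: [-0.5, -0.5, -1.2]
width: 0.155
```

Run:
```python
from h import *
tz();rows([0.398,-0.434,0.065],50.7,8)
```

```text
toolz [-0.0059 -0.0034 -1.    ] x in tool [-0.0064 -0.0024] F [-0.5 -0.5 -1.2] w 0.155
t 14.58 at [ 0.3968 -0.4341  0.0895] yaw 50.9 tilt 0.39 d [ 0.0012  0.0001 -0.0245] rows 8 turn/row 0.0005
tool total [0.001  0.0009 0.0244] per row [0.0001 0.0001 0.0031]
```

Emit:
{"fn": "servo_tool", "kwargs": {
  "moves": [
    [255,[0,0,0.003],0],
    [255,[0,0,0.003],0],
    [255,[0,0,0.003],0],
    [255,[0,0,0.003],0],
    [255,[0,0,0.003],0],
    [255,[0,0,0.002],0],
    [255,[0,0,0.0015],0],
    [255,[0,0,0.001],0]
  ]
}}

```text
time: 15.25
tool_pos: [0.3966, -0.4342, 0.0676]
tcp_rot: [2.836, 1.35, -0.011]
wrist_force: [0.0, -0.3, -1.3]
width: 0.151
```

Run:
```python
from h import *
tz();rows([0.398,-0.434,0.065],50.7,8)
c=bot.read_camera("scene");crop(c,300,130,130,100,6,"s8.png")
```

```text
toolz [-0.0061 -0.0033 -1.    ] x in tool [-0.0064 -0.0026] F [ 0.  -0.3 -1.3] w 0.151
t 15.25 at [ 0.3966 -0.4342  0.0676] yaw 50.9 tilt 0.4 d [ 0.0014  0.0002 -0.0026] rows 8 turn/row 0.0005
tool total [0.0011 0.0009 0.0026] per row [0.0001 0.0001 0.0003]
```

View pics/s8.png

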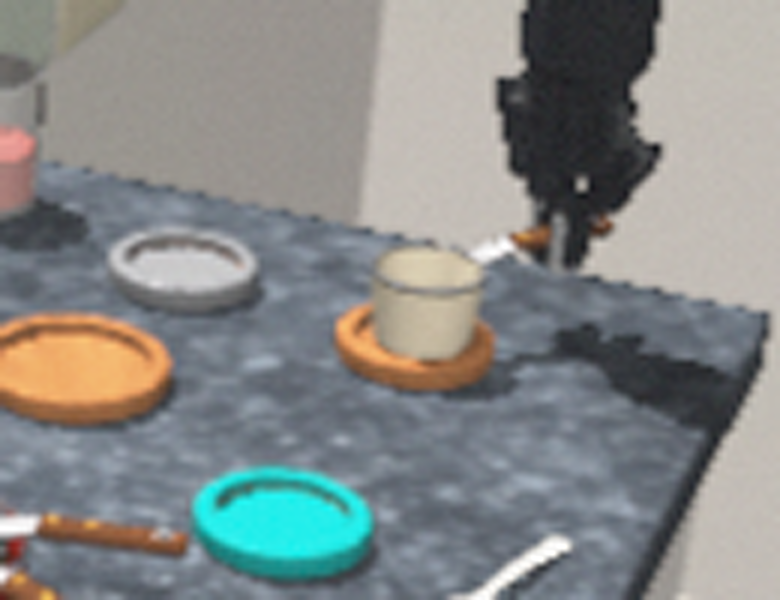

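The pan is in the recess of the wooden liner, at about (430,310) in the crop. Lowering the last 3 mm, then releasing.

Emit:
{"fn": "servo_tool", "kwargs": {
  "moves": [
    [255,[0,0,0.001],0],
    [255,[0,0,0.001],0],
    [255,[0,0,0.0005],0],
    [255,[0,0,0.0005],0],
    [255,[0,0,0],0],
    [255,[0,0,0],0],
    [255,[0,0,0],0],
    [255,[0,0,0],0]
  ]
}}

```text
time: 15.97
tool_pos: [0.397, -0.4347, 0.0655]
tcp_rot: [2.835, 1.35, -0.01]
wrist_force: [-0.1, 0.1, -1.0]
width: 0.153
```

Run:
```python
from h import *
tz();rows([0.398,-0.434,0.065],50.7,8)
```

```text
toolz [-0.0051 -0.0042 -1.    ] x in tool [-0.0065 -0.0013] F [-0.1  0.1 -1. ] w 0.153
t 15.97 at [ 0.397  -0.4347  0.0655] yaw 50.9 tilt 0.38 d [ 0.001   0.0007 -0.0005] rows 8 turn/row 0.0005
tool total [0.0012 0.0003 0.0005] per row [0.0001 0.     0.0001]
```

Emit:
{"fn": "servo_tool", "kwargs": {
  "moves": [
    [255,[0,0,0.0005],0],
    [255,[0,0,0.0005],0],
    [255,[0,0,0.0005],0],
    [255,[0,0,0],0],
    [165,[0,0,0],0],
    [165,[0,0,0],0],
    [165,[0,0,0],0],
    [165,[0,0,0],0]
  ]
}}

```text
time: 16.63
tool_pos: [0.3975, -0.4353, 0.0645]
tcp_rot: [2.834, 1.349, -0.009]
wrist_force: [0.2, -0.2, -0.0]
width: 0.355
```

Run:
```python
from h import *
tz();rows([0.398,-0.434,0.14],50.7,8)
```

```text
toolz [-0.004  -0.0054 -1.    ] x in tool [-0.0067  0.0004] F [ 0.2 -0.2 -0. ] w 0.355
t 16.63 at [ 0.3975 -0.4353  0.0645] yaw 50.9 tilt 0.39 d [0.0005 0.0013 0.0755] rows 8 turn/row 0.0004
tool total [ 0.0008 -0.0004 -0.0755] per row [ 0.0001 -0.     -0.0094]
```

Emit:
{"fn": "servo_tool", "kwargs": {
  "moves": [
    [165,[0,0,-0.003],0],
    [165,[0,0,-0.007],0],
    [165,[0,0,-0.01],0],
    [165,[0,0,-0.014],0],
    [165,[0,0,-0.014],0],
    [165,[0.003,-0.002,-0.012],0],
    [165,[0.008,-0.005,-0.01],0],
    [165,[0.014,-0.009,-0.008],0]
  ]
}}

```text
time: 17.3
tool_pos: [0.4007, -0.4056, 0.1482]
tcp_rot: [2.836, 1.345, -0.01]
wrist_force: [1.1, 0.9, -0.1]
width: 0.354
```

Run:
```python
from h import *
tz();rows([0.5024,0.0048,0.145],12.9,14)
```

```text
toolz [-0.0048 -0.005  -1.    ] x in tool [-0.0069 -0.0006] F [ 1.1  0.9 -0.1] w 0.354
t 17.3 at [ 0.4007 -0.4056  0.1482] yaw 50.7 tilt 0.4 d [ 0.1017  0.4104 -0.0032] rows 14 turn/row 0.0472
0 [ 0.0273 -0.0129  0.0002]
1 [ 0.0267 -0.0142  0.0002]
2 [ 0.026  -0.0154  0.0002]
3 [ 0.0252 -0.0166  0.0002]
4 [ 0.0244 -0.0178  0.0002]
5 [ 0.0235 -0.0189  0.0002]
6 [ 0.0226 -0.02    0.0002]
7 [ 0.0216 -0.0211  0.0002]
8 [ 0.0206 -0.0221  0.0002]
9 [ 0.0195 -0.023   0.0002]
10 [ 0.0184 -0.0239  0.0002]
11 [ 0.0173 -0.0248  0.0002]
12 [ 0.0161 -0.0255  0.0002]
13 [ 0.0149 -0.0263  0.0002]
```

Emit:
{"fn": "servo_tool", "kwargs": {
  "moves": [
    [165,[0.02,-0.011,0],0.03],
    [165,[0.026,-0.014,0],0.047],
    [165,[0.026,-0.0155,0],0.047],
    [165,[0.0255,-0.017,0],0.047],
    [165,[0.0245,-0.018,0],0.047],
    [165,[0.0235,-0.019,0],0.047],
    [165,[0.0225,-0.02,0],0.047],
    [165,[0.0215,-0.021,0],0.047]
  ]
}}

```text
time: 17.97
tool_pos: [0.4562, -0.1686, 0.1577]
tcp_rot: [3.027, 0.778, 0.007]
wrist_force: [0.7, -0.7, -0.0]
width: 0.353
```

Run:
```python
from h import *
tz();rows([0.5024,0.0048,0.145],12.9,8)
```

```text
toolz [ 0.0082 -0.014  -0.9999] x in tool [0.0004 0.0163] F [ 0.7 -0.7 -0. ] w 0.353
t 17.97 at [ 0.4562 -0.1686  0.1577] yaw 28.8 tilt 0.93 d [ 0.0462  0.1734 -0.0127] rows 8 turn/row 0.0348
0 [ 0.0155 -0.0162  0.0016]
1 [ 0.0149 -0.0167  0.0016]
2 [ 0.0144 -0.0172  0.0016]
3 [ 0.0137 -0.0177  0.0016]
4 [ 0.0131 -0.0182  0.0016]
5 [ 0.0125 -0.0186  0.0016]
6 [ 0.0118 -0.0191  0.0016]
7 [ 0.0112 -0.0195  0.0016]
```

Emit:
{"fn": "servo_tool", "kwargs": {
  "moves": [
    [165,[0.018,-0.019,0.0015],0.04],
    [165,[0.017,-0.019,0.0015],0.04],
    [165,[0.0155,-0.0185,0.0015],0.038],
    [165,[0.0135,-0.0175,0.0015],0.036],
    [165,[0.011,-0.015,0.0015],0.03],
    [165,[0.008,-0.0115,0.001],0.025],
    [165,[0.005,-0.0075,0.001],0.02],
    [165,[0.003,-0.004,0.001],0.015]
  ]
}}

```text
time: 18.63
tool_pos: [0.4957, -0.0121, 0.1528]
tcp_rot: [3.103, 0.394, 0.024]
wrist_force: [0.2, 0.8, -0.3]
width: 0.354
```

Run:
```python
from h import *
tz();rows([0.5024,0.0048,0.145],12.9,1)
c=bot.read_camera("wrist");cv2.imwrite("pics/w9.png",c["pixels"][:,:,::-1])
for l in handles(c):
    if l[1]>800: print(*l)
```

```text
toolz [ 0.0168 -0.0119 -0.9998] x in tool [0.0133 0.0157] F [ 0.2  0.8 -0.3] w 0.354
t 18.63 at [ 0.4957 -0.0121  0.1528] yaw 14.5 tilt 1.18 d [ 0.0067  0.0169 -0.0078] rows 1 turn/row 0.0278
0 [ 0.0107 -0.0147  0.0078]
[336.  79.] 891 [ 0.5916 -0.0248] 0.0347 170.3 [-0.042  0.057]
[ 73. 111.] 2505 [0.5342 0.1268] 0.0482 120.3 [-0.032  0.037]
[159. 200.] 2081 [0.493  0.0665] 0.0542 158.0 [-0.032  0.037]
[256. 217.] 2042 [0.4984 0.0035] 0.0603 -166.3 [-0.031  0.038]
```

View pics/w9.png

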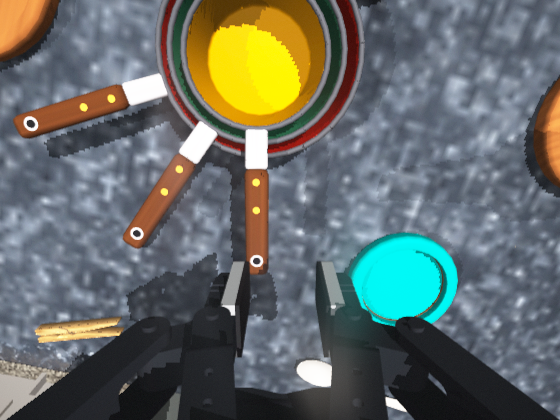

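Emit:
{"fn": "servo_tool", "kwargs": {
  "moves": [
    [165,[0.001,-0.0015,0.002],0.004],
    [165,[0.0015,-0.0025,0.004],0.004],
    [165,[0.002,-0.003,0.006],0.004],
    [165,[0.002,-0.003,0.007],0.004],
    [165,[0.002,-0.002,0.007],0.004],
    [165,[0.001,-0.001,0.006],0],
    [165,[0.001,-0.001,0.004],0],
    [165,[0,0,0.002],0]
  ]
}}

```text
time: 19.35
tool_pos: [0.5028, 0.0056, 0.1123]
tcp_rot: [3.107, 0.361, 0.026]
wrist_force: [0.2, 0.2, 0.2]
width: 0.354
```

Run:
```python
from h import *
tz();rows([0.504,0.0052,0.063],13.4,1)
c=bot.read_camera("wrist");cv2.imwrite("pics/w10.png",c["pixels"][:,:,::-1])
```

```text
toolz [ 0.018  -0.0116 -0.9998] x in tool [0.0149 0.0154] F [0.2 0.2 0.2] w 0.354
t 19.35 at [0.5028 0.0056 0.1123] yaw 13.3 tilt 1.23 d [ 0.0012 -0.0004 -0.0493] rows 1 turn/row -0.0024
tool total [ 0.0003 -0.0001  0.0494] per row [ 0.0003 -0.0001  0.0494]
```

View pics/w10.png

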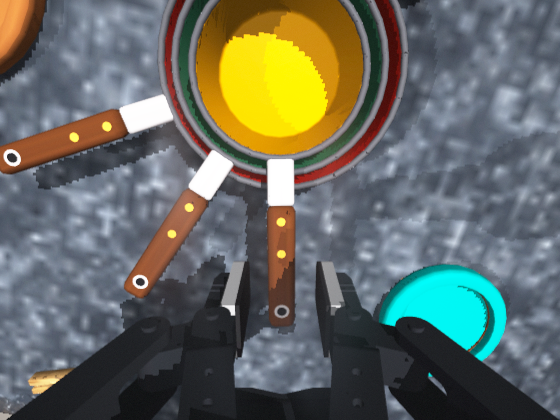

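Centred on the handle. Descending.

Emit:
{"fn": "servo_tool", "kwargs": {
  "moves": [
    [165,[0,0,0.003],0],
    [165,[0,0,0.005],0],
    [165,[0,0,0.006],0],
    [165,[0,0,0.006],0],
    [165,[0,0,0.006],0],
    [165,[0,0,0.005],0],
    [165,[0,0,0.004],0],
    [165,[0,0,0.003],0]
  ]
}}

```text
time: 20.07
tool_pos: [0.5036, 0.0043, 0.0705]
tcp_rot: [3.107, 0.36, 0.026]
wrist_force: [-0.2, -0.7, -1.6]
width: 0.354
```

Run:
```python
from h import *
tz();rows([0.504,0.0052,0.063],13.4,1)
```

```text
toolz [ 0.0181 -0.0119 -0.9998] x in tool [0.0149 0.0157] F [-0.2 -0.7 -1.6] w 0.354
t 20.07 at [0.5036 0.0043 0.0705] yaw 13.2 tilt 1.24 d [ 0.0004  0.0009 -0.0075] rows 1 turn/row -0.0032
tool total [ 0.0004 -0.0009  0.0075] per row [ 0.0004 -0.0009  0.0075]
```

Emit:
{"fn": "servo_tool", "kwargs": {
  "moves": [
    [165,[0,0,0.002],0],
    [165,[0,0,0.0015],0],
    [165,[0,0,0.0015],0],
    [165,[0,0,0.001],0],
    [165,[0,0,0],0],
    [255,[0,0,0],0],
    [255,[0,0,0],0],
    [255,[0,0,0],0]
  ]
}}

```text
time: 20.73
tool_pos: [0.5038, 0.0042, 0.0636]
tcp_rot: [3.107, 0.36, 0.026]
wrist_force: [0.2, -0.8, 0.6]
width: 0.152
```

Emit:
{"fn": "servo_tool", "kwargs": {
  "moves": [
    [255,[0,0,0],0],
    [255,[0,0,0],0],
    [255,[0,0,0],0],
    [255,[0,0,-0.001],0],
    [255,[0,0,-0.002],0],
    [255,[0,0,-0.003],0],
    [255,[0,0,-0.005],0],
    [255,[0,0,-0.007],0]
  ]
}}

```text
time: 21.4
tool_pos: [0.5015, 0.0045, 0.0811]
tcp_rot: [3.107, 0.36, 0.019]
wrist_force: [1.2, 0.1, -1.8]
width: 0.152
```

Run:
```python
from h import *
tz();rows([0.504,0.0052,0.063],13.4,1)
c=bot.read_camera("wrist");cv2.imwrite("pics/w11.png",c["pixels"][:,:,::-1])
```

```text
toolz [ 0.0134 -0.0118 -0.9998] x in tool [0.0104 0.0146] F [ 1.2  0.1 -1.8] w 0.152
t 21.4 at [0.5015 0.0045 0.0811] yaw 13.2 tilt 1.02 d [ 0.0025  0.0007 -0.0181] rows 1 turn/row -0.0031
tool total [ 0.0024 -0.0004  0.0182] per row [ 0.0024 -0.0004  0.0182]
```

View pics/w11.png

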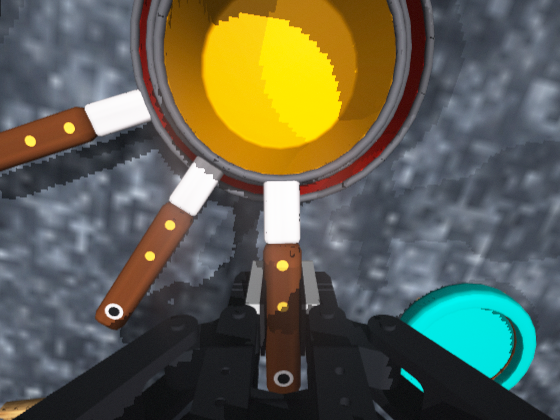

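Emit:
{"fn": "servo_tool", "kwargs": {
  "moves": [
    [255,[0,0,-0.009],0],
    [255,[0,0,-0.011],0],
    [255,[0,0,-0.012],0],
    [255,[0,0.002,-0.012],0],
    [255,[-0.001,0.006,-0.01],0],
    [255,[-0.002,0.01,-0.007],0],
    [255,[-0.002,0.015,-0.003],0],
    [255,[-0.003,0.02,0],0]
  ]
}}

```text
time: 22.12
tool_pos: [0.5076, -0.0485, 0.1587]
tcp_rot: [3.105, 0.368, 0.033]
wrist_force: [0.7, 0.2, -0.9]
width: 0.156
```

Run:
```python
from h import *
tz();rows([0.5248,-0.2633,0.14],13.2,8)
```

```text
toolz [ 0.0229 -0.0118 -0.9997] x in tool [0.0195 0.0168] F [ 0.7  0.2 -0.9] w 0.156
t 22.12 at [ 0.5076 -0.0485  0.1587] yaw 13.5 tilt 1.47 d [ 0.0172 -0.2148 -0.0187] rows 8 turn/row 0.0007
tool total [-0.0339  0.2125  0.0216] per row [-0.0042  0.0266  0.0027]
```

Emit:
{"fn": "servo_tool", "kwargs": {
  "moves": [
    [255,[-0.004,0.024,0],0],
    [255,[-0.004,0.026,0.001],0],
    [255,[-0.004,0.026,0.002],0],
    [255,[-0.004,0.026,0.002],0],
    [255,[-0.004,0.024,0.002],0],
    [255,[-0.003,0.02,0.002],0],
    [255,[-0.003,0.015,0.002],0],
    [255,[-0.002,0.01,0.002],0]
  ]
}}

```text
time: 22.78
tool_pos: [0.5214, -0.2386, 0.1562]
tcp_rot: [3.098, 0.365, 0.046]
wrist_force: [0.4, 0.9, -0.5]
width: 0.153
```

Run:
```python
from h import *
tz();rows([0.5248,-0.2633,0.14],13.2,8)
```

```text
toolz [ 0.0318 -0.0178 -0.9993] x in tool [0.0268 0.0247] F [ 0.4  0.9 -0.5] w 0.153
t 22.78 at [ 0.5214 -0.2386  0.1562] yaw 13.5 tilt 2.09 d [ 0.0034 -0.0247 -0.0162] rows 8 turn/row 0.0006
tool total [-0.0029  0.0244  0.0167] per row [-0.0004  0.0031  0.0021]
```

Emit:
{"fn": "servo_tool", "kwargs": {
  "moves": [
    [255,[-0.001,0.007,0.002],0],
    [255,[-0.001,0.005,0.003],0],
    [255,[0,0.004,0.004],0],
    [255,[0,0.002,0.005],0],
    [255,[0,0.001,0.005],0],
    [255,[0,0,0.005],0],
    [255,[0,0,0.004],0],
    [255,[0,0,0.002],0]
  ]
}}

```text
time: 23.45
tool_pos: [0.5243, -0.2602, 0.1241]
tcp_rot: [3.1, 0.364, 0.045]
wrist_force: [0.7, -0.5, -0.3]
width: 0.15
```

Run:
```python
from h import *
tz();rows([0.5248,-0.2633,0.0636],13.2,8)
s,p,M=pose();c=bot.read_camera("wrist")
g=p+M[:,0]*0.0938
print(p.round(4),g.round(4),rim(c,g,p[2]-0.006-.049+.044,0.043))
```

```text
toolz [ 0.0311 -0.0169 -0.9994] x in tool [0.0263 0.0236] F [ 0.7 -0.5 -0.3] w 0.15
t 23.45 at [ 0.5243 -0.2602  0.1241] yaw 13.4 tilt 2.03 d [ 0.0005 -0.0031 -0.0605] rows 8 turn/row 0.0005
tool total [-0.0018  0.0017  0.0605] per row [-0.0002  0.0002  0.0076]
[ 0.5243 -0.2602  0.1241] [ 0.6155 -0.2385  0.1266] (np.float64(0.6122), np.float64(-0.2394), np.float64(0.0816), 6108, array([-0.011, -0.01 ,  0.113]))
```

Emit:
{"fn": "servo_tool", "kwargs": {
  "moves": [
    [255,[0,0.0005,0.003],0],
    [255,[0,0.0005,0.005],0],
    [255,[0,0.0005,0.006],0],
    [255,[0,0.0005,0.007],0],
    [255,[0,0,0.007],0],
    [255,[0,0,0.006],0],
    [255,[0,0,0.004],0],
    [255,[0,0,0.002],0]
  ]
}}

```text
time: 24.17
tool_pos: [0.5262, -0.2619, 0.0797]
tcp_rot: [3.1, 0.366, 0.045]
wrist_force: [-0.3, 0.3, -2.1]
width: 0.152
```

Run:
```python
from h import *
tz();rows([0.5258,-0.2633,0.0636],13.2,8)
c=bot.read_camera("scene");crop(c,260,130,130,100,6,"s12.png")
```

```text
toolz [ 0.0307 -0.0164 -0.9994] x in tool [0.026  0.0231] F [-0.3  0.3 -2.1] w 0.152
t 24.17 at [ 0.5262 -0.2619  0.0797] yaw 13.5 tilt 1.99 d [-0.0004 -0.0014 -0.0161] rows 8 turn/row 0.0007
tool total [-0.0011  0.0009  0.0161] per row [-0.0001  0.0001  0.002 ]
```

View pics/s12.png

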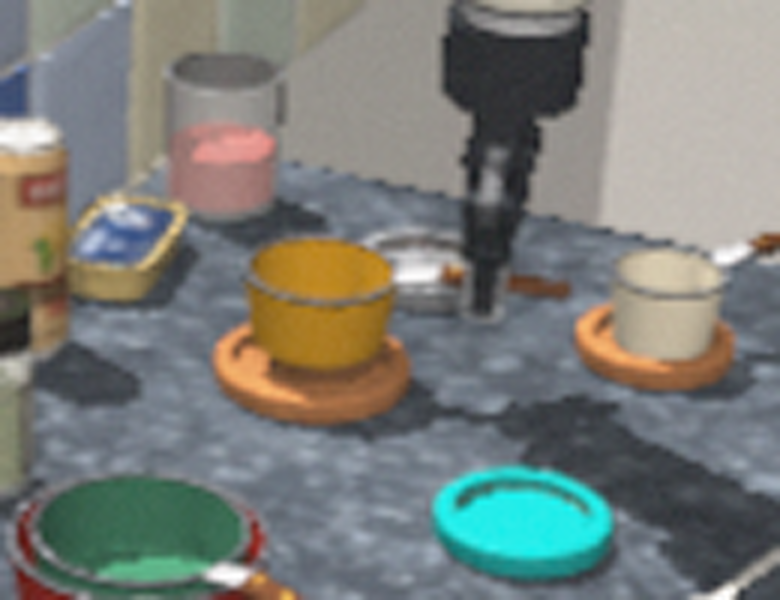

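Emit:
{"fn": "servo_tool", "kwargs": {
  "moves": [
    [255,[0,0,0.002],0],
    [255,[0,0,0.002],0],
    [255,[0,0,0.002],0],
    [255,[0,0,0.002],0],
    [255,[0,0,0.002],0],
    [255,[0,0,0.0015],0],
    [255,[0,0,0.001],0],
    [255,[0,0,0.001],0]
  ]
}}

```text
time: 24.88
tool_pos: [0.5273, -0.2625, 0.0656]
tcp_rot: [3.099, 0.366, 0.047]
wrist_force: [-0.1, 0.6, -1.5]
width: 0.151
```

Run:
```python
from h import *
tz();rows([0.5258,-0.2633,0.0636],13.2,8)
```

```text
toolz [ 0.0321 -0.0172 -0.9993] x in tool [0.0272 0.0242] F [-0.1  0.6 -1.5] w 0.151
t 24.88 at [ 0.5273 -0.2625  0.0656] yaw 13.5 tilt 2.08 d [-0.0015 -0.0008 -0.002 ] rows 8 turn/row 0.0007
tool total [-0.0017  0.0004  0.002 ] per row [-0.0002  0.      0.0003]
```

Emit:
{"fn": "servo_tool", "kwargs": {
  "moves": [
    [255,[0,0,0.0007],0],
    [255,[0,0,0.0007],0],
    [255,[0,0,0.0007],0],
    [255,[0,0,0.0005],0],
    [255,[0,0,0.0005],0],
    [255,[0,0,0],0],
    [255,[0,0,0],0],
    [255,[0,0,0],0]
  ]
}}

```text
time: 25.55
tool_pos: [0.5278, -0.2628, 0.063]
tcp_rot: [3.098, 0.366, 0.048]
wrist_force: [0.2, -1.0, -1.1]
width: 0.155
```

Run:
```python
from h import *
tz();rows([0.5258,-0.2633,0.0636],13.2,8)
```

```text
toolz [ 0.0329 -0.0175 -0.9993] x in tool [0.0279 0.0247] F [ 0.2 -1.  -1.1] w 0.155
t 25.55 at [ 0.5278 -0.2628  0.063 ] yaw 13.5 tilt 2.14 d [-0.002  -0.0005  0.0006] rows 8 turn/row 0.0007
tool total [-0.002   0.0001 -0.0007] per row [-0.0003  0.     -0.0001]
```

Emit:
{"fn": "servo_tool", "kwargs": {
  "moves": [
    [255,[0,0,0.0006],0],
    [255,[0,0,0.0006],0],
    [255,[0,0,0.0006],0],
    [255,[0,0,0],0],
    [255,[0,0,0],0],
    [165,[0,0,0],0],
    [165,[0,0,0],0],
    [165,[0,0,0],0]
  ]
}}

```text
time: 26.22
tool_pos: [0.5286, -0.2632, 0.0621]
tcp_rot: [3.097, 0.366, 0.05]
wrist_force: [0.2, -0.9, -0.1]
width: 0.351
```

Run:
```python
from h import *
tz();rows([0.5258,-0.2633,0.0636],13.2,8)
c=bot.read_camera("scene");crop(c,260,130,130,100,6,"s13.png")
```

```text
toolz [ 0.0347 -0.0184 -0.9992] x in tool [0.0295 0.026 ] F [ 0.2 -0.9 -0.1] w 0.351
t 26.22 at [ 0.5286 -0.2632  0.0621] yaw 13.5 tilt 2.25 d [-0.0028 -0.0001  0.0015] rows 8 turn/row 0.0007
tool total [-0.0027 -0.0005 -0.0016] per row [-0.0003 -0.0001 -0.0002]
```

View pics/s13.png

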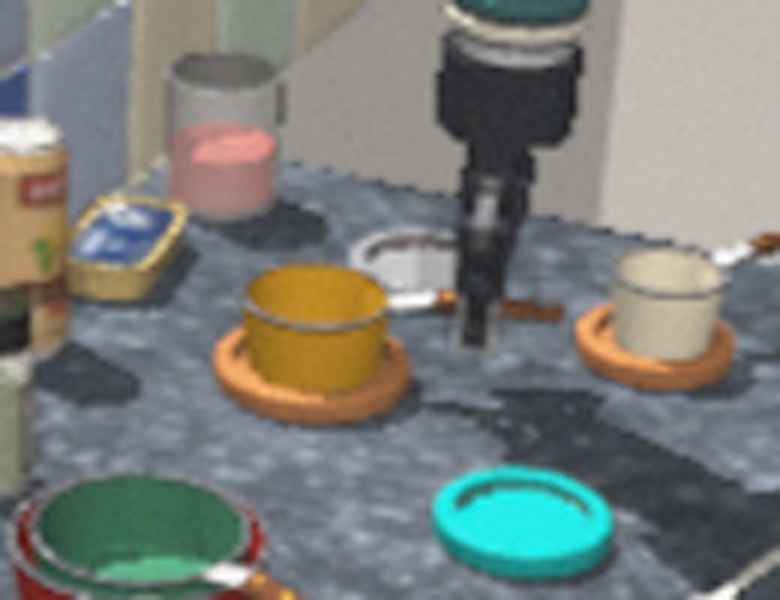

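Emit:
{"fn": "servo_tool", "kwargs": {
  "moves": [
    [165,[0,0,-0.003],0],
    [165,[0,0,-0.007],0],
    [165,[0,0,-0.012],0],
    [165,[0,0,-0.014],0],
    [165,[0,0,-0.016],0],
    [165,[0,0,-0.016],0],
    [165,[0,0,-0.016],0],
    [165,[0,0,0],0]
  ]
}}

```text
time: 26.93
tool_pos: [0.5253, -0.2614, 0.1536]
tcp_rot: [3.097, 0.366, 0.05]
wrist_force: [1.4, -0.4, 0.4]
width: 0.351
```

Emit:
{"fn": "servo_tool", "kwargs": {
  "moves": [
    [165,[0.022,0.0,-0.015],0],
    [165,[0,0,0],0],
    [165,[0.022,0.0,-0.015],0],
    [165,[0,0,0],0],
    [165,[0.022,0.0,-0.015],0],
    [165,[0,0,0],0],
    [165,[0,0,0],0],
    [165,[0,0,0],0]
  ]
}}

```text
time: 27.6
tool_pos: [0.5851, -0.2436, 0.2]
tcp_rot: [3.099, 0.366, 0.043]
wrist_force: [0.2, 0.4, 1.0]
width: 0.355
```

Run:
```python
from h import *
tz();rows([0.4986,0.0645,0.14],-22,12)
```

```text
toolz [ 0.0299 -0.0175 -0.9994] x in tool [0.025  0.0239] F [0.2 0.4 1. ] w 0.355
t 27.6 at [ 0.5851 -0.2436  0.2   ] yaw 13.5 tilt 1.98 d [-0.0865  0.3081 -0.06  ] rows 12 turn/row 0.0516
0 [-0.001  -0.0267  0.005 ]
1 [-0.0024 -0.0266  0.005 ]
2 [-0.0038 -0.0264  0.005 ]
3 [-0.0051 -0.0262  0.005 ]
4 [-0.0065 -0.0259  0.005 ]
5 [-0.0078 -0.0255  0.005 ]
6 [-0.0091 -0.0251  0.005 ]
7 [-0.0104 -0.0246  0.005 ]
8 [-0.0116 -0.024   0.005 ]
9 [-0.0128 -0.0234  0.005 ]
10 [-0.014  -0.0227  0.005 ]
11 [-0.0152 -0.0219  0.005 ]
```

Emit:
{"fn": "servo_tool", "kwargs": {
  "moves": [
    [165,[-0.001,-0.015,0.002],0.03],
    [165,[-0.002,-0.024,0.004],0.05],
    [165,[-0.003,-0.028,0.005],0.052],
    [165,[-0.005,-0.028,0.005],0.052],
    [165,[-0.006,-0.028,0.005],0.052],
    [165,[-0.008,-0.0275,0.005],0.052],
    [165,[-0.009,-0.027,0.005],0.052],
    [165,[-0.01,-0.026,0.005],0.052]
  ]
}}

```text
time: 28.27
tool_pos: [0.5245, -0.0433, 0.1527]
tcp_rot: [3.11, -0.29, 0.044]
wrist_force: [0.8, -0.4, 0.2]
width: 0.353
```

Run:
```python
from h import *
tz();rows([0.4986,0.0645,0.14],-22,8)
```

```text
toolz [ 0.0263 -0.0206 -0.9994] x in tool [0.0296 0.0154] F [ 0.8 -0.4  0.2] w 0.353
t 28.27 at [ 0.5245 -0.0433  0.1527] yaw -10.6 tilt 1.91 d [-0.0259  0.1078 -0.0127] rows 8 turn/row 0.0248
0 [-0.0057 -0.0126  0.0016]
1 [-0.006  -0.0125  0.0016]
2 [-0.0063 -0.0123  0.0016]
3 [-0.0066 -0.0122  0.0016]
4 [-0.0069 -0.012   0.0016]
5 [-0.0072 -0.0118  0.0016]
6 [-0.0075 -0.0117  0.0016]
7 [-0.0078 -0.0115  0.0016]
```

Emit:
{"fn": "servo_tool", "kwargs": {
  "moves": [
    [165,[-0.009,-0.02,0.0015],0.045],
    [165,[-0.008,-0.018,0.0015],0.035],
    [165,[-0.008,-0.015,0.0015],0.03],
    [165,[-0.006,-0.011,0.001],0.025],
    [165,[-0.0045,-0.008,0.001],0.015],
    [165,[-0.003,-0.005,0.001],0.01],
    [165,[-0.002,-0.003,0],0],
    [165,[0,0,0],0]
  ]
}}

```text
time: 28.93
tool_pos: [0.4936, 0.0507, 0.1348]
tcp_rot: [3.075, -0.548, 0.025]
wrist_force: [0.7, 0.6, 0.1]
width: 0.353
```

Run:
```python
from h import *
tz();rows([0.4986,0.0645,0.12],-22,1)
c=bot.read_camera("wrist");cv2.imwrite("pics/w14.png",c["pixels"][:,:,::-1])
for l in handles(c):
    if l[1]>800: print(*l)
```

```text
toolz [ 0.0124 -0.0201 -0.9997] x in tool [0.0186 0.0145] F [0.7 0.6 0.1] w 0.353
t 28.93 at [0.4936 0.0507 0.1348] yaw -20.2 tilt 1.35 d [ 0.005   0.0138 -0.0148] rows 1 turn/row 0.0313
0 [-0.0001 -0.0147  0.0148]
[177.  84.] 1134 [0.5957 0.0758] 0.0352 -177.5 [-0.042  0.052]
[342.  83.] 1059 [ 0.5628 -0.0139] 0.0347 134.4 [-0.042  0.057]
[140. 215.] 2182 [0.5341 0.1272] 0.0483 121.0 [-0.032  0.036]
[256. 240.] 2037 [0.4957 0.065 ] 0.0542 160.4 [-0.029  0.04 ]
```

View pics/w14.png

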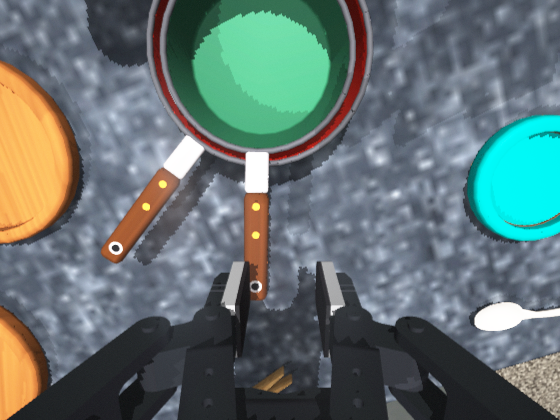

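Emit:
{"fn": "servo_tool", "kwargs": {
  "moves": [
    [165,[0,-0.0015,0.002],0.002],
    [165,[0.0005,-0.0025,0.003],0.004],
    [165,[0.0005,-0.003,0.004],0.004],
    [165,[0.001,-0.003,0.004],0.004],
    [165,[0.001,-0.002,0.004],0],
    [165,[0.001,-0.001,0.003],0],
    [165,[0,0,0.002],0],
    [165,[0,0,0],0]
  ]
}}

```text
time: 29.65
tool_pos: [0.5044, 0.0592, 0.1102]
tcp_rot: [3.07, -0.576, 0.026]
wrist_force: [-0.9, -0.0, -0.1]
width: 0.354
```

Run:
```python
from h import *
tz();rows([0.501,0.063,0.057],-21,1)
c=bot.read_camera("wrist");cv2.imwrite("pics/w15.png",c["pixels"][:,:,::-1])
for l in handles(c):
    if l[1]>800: print(*l)
```

```text
toolz [ 0.013  -0.021  -0.9997] x in tool [0.0197 0.0149] F [-0.9 -0.  -0.1] w 0.354
t 29.65 at [0.5044 0.0592 0.1102] yaw -21.3 tilt 1.42 d [-0.0034  0.0038 -0.0532] rows 1 turn/row -0.0045
tool total [-0.0056 -0.0031  0.0531] per row [-0.0056 -0.0031  0.0531]
[186.  96.] 1499 [0.5964 0.075 ] 0.0351 -178.3 [-0.043  0.053]
[369.  94.] 1605 [ 0.5627 -0.014 ] 0.0347 135.2 [-0.043  0.056]
[145. 244.] 2569 [0.5342 0.1275] 0.0483 121.0 [-0.032  0.036]
[274. 272.] 2636 [0.4939 0.0665] 0.0542 157.6 [-0.031  0.038]
```

View pics/w15.png

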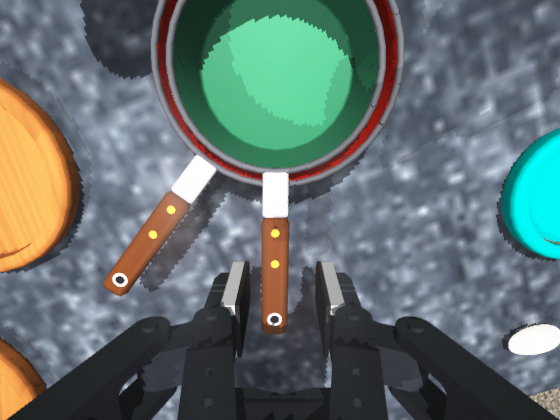

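Emit:
{"fn": "servo_tool", "kwargs": {
  "moves": [
    [165,[-0.0008,-0.0005,0.003],0],
    [165,[-0.0008,-0.0005,0.005],0],
    [165,[-0.0008,-0.0005,0.006],0],
    [165,[-0.0008,-0.0005,0.007],0],
    [165,[-0.0008,-0.0005,0.007],0],
    [165,[-0.0004,0,0.006],0],
    [165,[0,0,0.005],0],
    [165,[0,0,0.003],0]
  ]
}}

```text
time: 30.37
tool_pos: [0.5016, 0.0625, 0.0646]
tcp_rot: [3.07, -0.576, 0.028]
wrist_force: [0.0, 0.6, -0.0]
width: 0.356
```

Run:
```python
from h import *
tz();rows([0.5005,0.064,0.057],-21.5,1)
c=bot.read_camera("wrist");cv2.imwrite("pics/w16.png",c["pixels"][:,:,::-1])
```

```text
toolz [ 0.0144 -0.021  -0.9997] x in tool [0.021  0.0143] F [ 0.   0.6 -0. ] w 0.356
t 30.37 at [0.5016 0.0625 0.0646] yaw -21.2 tilt 1.46 d [-0.0011  0.0015 -0.0076] rows 1 turn/row 0.0044
tool total [-0.0017 -0.0011  0.0076] per row [-0.0017 -0.0011  0.0076]
```

View pics/w16.png

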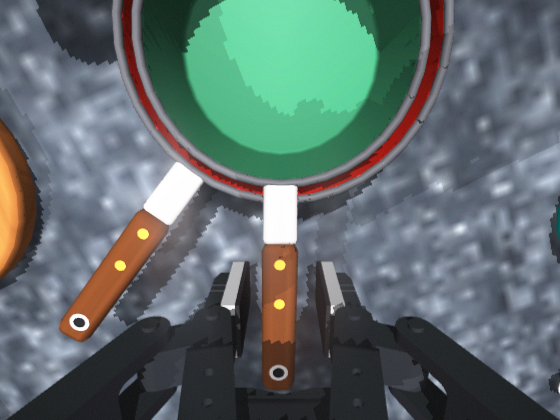

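Emit:
{"fn": "servo_tool", "kwargs": {
  "moves": [
    [165,[0,-0.0002,0.002],0],
    [165,[0,-0.0002,0.0015],0],
    [165,[0,0,0.0015],0],
    [165,[0,0,0.001],0],
    [165,[0,0,0],0],
    [255,[0,0,0],0],
    [255,[0,0,0],0],
    [255,[0,0,0],0]
  ]
}}

```text
time: 31.08
tool_pos: [0.5021, 0.0627, 0.058]
tcp_rot: [3.07, -0.577, 0.028]
wrist_force: [0.5, 0.4, -0.4]
width: 0.152
```

Emit:
{"fn": "servo_tool", "kwargs": {
  "moves": [
    [255,[0,0,0],0],
    [255,[0,0,0],0],
    [255,[0,0,0],0],
    [255,[0,0,-0.001],0],
    [255,[0,0,-0.002],0],
    [255,[0,0,-0.003],0],
    [255,[0,0,-0.005],0],
    [255,[0,0,-0.007],0]
  ]
}}

```text
time: 31.75
tool_pos: [0.4996, 0.0629, 0.0753]
tcp_rot: [3.069, -0.576, 0.021]
wrist_force: [-0.4, -0.4, -0.8]
width: 0.153
```

Run:
```python
from h import *
tz();rows([0.5005,0.064,0.057],-21.5,1)
s,p,M=pose();c=bot.read_camera("wrist")
g=p+M[:,0]*0.102
print(p.round(4),g.round(4),rim(c,g,p[2]-0.006-.047+.042,0.053))
cv2.imwrite("pics/w17.png",c["pixels"][:,:,::-1])
```

```text
toolz [ 0.0094 -0.0213 -0.9997] x in tool [0.0165 0.0164] F [-0.4 -0.4 -0.8] w 0.153
t 31.75 at [0.4996 0.0629 0.0753] yaw -21.3 tilt 1.33 d [ 0.0009  0.0011 -0.0183] rows 1 turn/row 0.004
tool total [ 0.0001 -0.0016  0.0183] per row [ 0.0001 -0.0016  0.0183]
[0.4996 0.0629 0.0753] [0.5947 0.0259 0.077 ] (np.float64(0.5901), np.float64(0.0266), np.float64(0.1018), 6032, array([-0.015,  0.004,  0.062]))
```

View pics/w17.png

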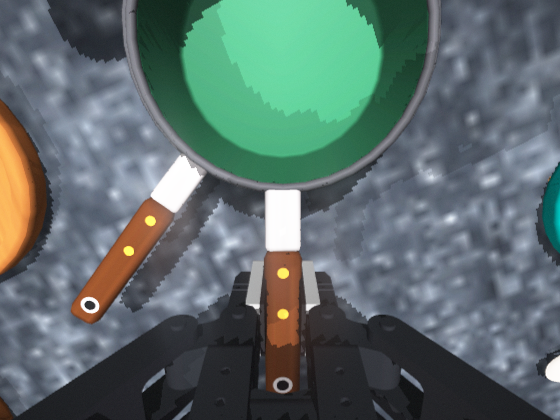

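Run:
```python
from h import *
for n in("top","scene"):
    c=bot.read_camera(n);W=cloud(c)
    m=(W[...,2]>0.02)&(W[...,2]<0.18)&(W[...,0]>0.62)&(W[...,0]<0.85)&(W[...,1]>-0.08)&(W[...,1]<0.2)
    k,l,st,ce=cv2.connectedComponentsWithStats(m.astype(np.uint8))
    for i in range(1,k):
        if st[i,4]>60:
            P=W[l==i];print(n,ce[i].round(),st[i,4],np.percentile(P,2,axis=0).round(3),np.percentile(P,98,axis=0).round(3))
```

```text
top [255. 140.] 2532 [ 0.72  -0.074  0.024] [0.833 0.194 0.177]
top [294. 167.] 271 [ 0.693 -0.079  0.025] [ 0.788 -0.031  0.109]
scene [216. 192.] 3983 [ 0.694 -0.068  0.023] [0.833 0.194 0.175]
scene [271. 214.] 272 [ 0.621 -0.013  0.024] [0.654 0.079 0.066]
```

Emit:
{"fn": "servo_tool", "kwargs": {
  "moves": [
    [255,[0,0,-0.009],0],
    [255,[-0.002,0,-0.011],0],
    [255,[-0.005,0.001,-0.012],0],
    [255,[-0.008,0.003,-0.012],0],
    [255,[-0.01,0.004,-0.01],0],
    [255,[-0.012,0.005,-0.006],0],
    [255,[-0.012,0.005,-0.003],0],
    [255,[-0.01,0,0],0]
  ]
}}

```text
time: 32.57
tool_pos: [0.4386, 0.0694, 0.1477]
tcp_rot: [3.071, -0.578, 0.033]
wrist_force: [1.0, -0.8, -1.7]
width: 0.156
```

Run:
```python
from h import *
tz();rows([0.45,0.2203,0.14],5,8)
```

```text
toolz [ 0.0174 -0.0204 -0.9996] x in tool [0.0237 0.0127] F [ 1.  -0.8 -1.7] w 0.156
t 32.57 at [0.4386 0.0694 0.1477] yaw -21.3 tilt 1.54 d [ 0.0114  0.1509 -0.0077] rows 8 turn/row -0.0574
0 [-0.0055 -0.0181  0.001 ]
1 [-0.0045 -0.0184  0.001 ]
2 [-0.0034 -0.0186  0.001 ]
3 [-0.0024 -0.0188  0.001 ]
4 [-0.0013 -0.0189  0.001 ]
5 [-0.0002 -0.0189  0.001 ]
6 [ 0.0009 -0.0189  0.001 ]
7 [ 0.002  -0.0188  0.001 ]
```

Emit:
{"fn": "servo_tool", "kwargs": {
  "moves": [
    [255,[-0.002,-0.008,0],-0.03],
    [255,[-0.002,-0.014,0],-0.055],
    [255,[-0.002,-0.019,0.001],-0.065],
    [255,[0,-0.022,0.001],-0.065],
    [255,[0,-0.022,0.001],-0.065],
    [255,[0.001,-0.021,0.001],-0.065],
    [255,[0.003,-0.018,0.001],-0.055],
    [255,[0.005,-0.014,0.001],-0.03]
  ]
}}

```text
time: 33.23
tool_pos: [0.4645, 0.2155, 0.1418]
tcp_rot: [3.119, 0.132, 0.035]
wrist_force: [0.1, 0.0, -1.5]
width: 0.156
```

Run:
```python
from h import *
tz();rows([0.5064,0.2203,0.13],5,8)
```

```text
toolz [ 0.0229 -0.0182 -0.9996] x in tool [0.0213 0.0201] F [ 0.1  0.  -1.5] w 0.156
t 33.23 at [0.4645 0.2155 0.1418] yaw 4.9 tilt 1.68 d [ 0.0419  0.0048 -0.0118] rows 8 turn/row -0.0003
tool total [ 0.0419 -0.0015  0.0126] per row [ 0.0052 -0.0002  0.0016]
```

Emit:
{"fn": "servo_tool", "kwargs": {
  "moves": [
    [255,[0.006,0.001,0.001],0],
    [255,[0.007,0,0.002],0],
    [255,[0.007,0,0.003],0],
    [255,[0.006,0,0.004],0],
    [255,[0.005,0,0.005],0],
    [255,[0.004,0,0.005],0],
    [255,[0.002,0,0.004],0],
    [255,[0,0,0.003],0]
  ]
}}

```text
time: 33.9
tool_pos: [0.5076, 0.2199, 0.1127]
tcp_rot: [3.119, 0.139, 0.036]
wrist_force: [-0.4, 0.5, -2.1]
width: 0.153
```

Run:
```python
from h import *
tz();rows([0.5064,0.2203,0.062],5,8)
s,p,M=pose();c=bot.read_camera("wrist")
g=p+M[:,0]*0.1
print(p.round(4),g.round(4),rim(c,g,p[2]-0.006-.047+.042,0.053))
for n in("scene","top"):
    c=bot.read_camera(n)
    for l in liners(c,(8,95,90),(19,220,255)):
        if 0.1<l[4]<.16:print(n,l)
c=bot.read_camera("scene");crop(c,170,180,160,120,5,"s18.png")
```

```text
toolz [ 0.0239 -0.0178 -0.9996] x in tool [0.0222 0.0198] F [-0.4  0.5 -2.1] w 0.153
t 33.9 at [0.5076 0.2199 0.1127] yaw 5.1 tilt 1.71 d [-0.0012  0.0004 -0.0507] rows 8 turn/row 0.0002
tool total [-0.0022 -0.0015  0.0507] per row [-0.0003 -0.0002  0.0063]
[0.5076 0.2199 0.1127] [0.6071 0.2288 0.1149] (np.float64(0.604), np.float64(0.2273), np.float64(0.1015), 5883, array([-0.015, -0.006,  0.1  ]))
scene [268, 313, 0.4612, 0.3561, 0.147, 0.0012, np.float64(0.007), np.float64(0.009), np.float64(0.017)]
scene [242, 266, 0.6072, 0.2288, 0.1262, 0.0008, np.float64(0.007), np.float64(0.009), np.float64(0.018)]
scene [65, 239, 1.1485, 0.325, 0.1574, 0.0011, np.float64(0.297), np.float64(0.299), np.float64(0.304)]
scene [312, 187, 0.6323, -0.27, 0.1492, 0.011, np.float64(0.009), np.float64(0.028), np.float64(0.053)]
top [175, 267, 0.4587, 0.3556, 0.1491, 0.001, np.float64(0.003), np.float64(0.009), np.float64(0.018)]
top [22, 271, 0.5276, 0.8366, 0.1482, 0.0086, np.float64(0.034), np.float64(0.086), np.float64(0.136)]
top [9, 237, 0.6424, 0.8689, 0.1001, 0.0074, np.float64(0.009), np.float64(0.042), np.float64(0.137)]
top [29, 197, 0.7734, 0.8307, 0.1535, 0.0116, np.float64(0.021), np.float64(0.087), np.float64(0.102)]
top [359, 201, 0.5894, -0.2571, 0.1491, 0.0131, np.float64(0.006), np.float64(0.017), np.float64(0.062)]
```

View pics/s18.png

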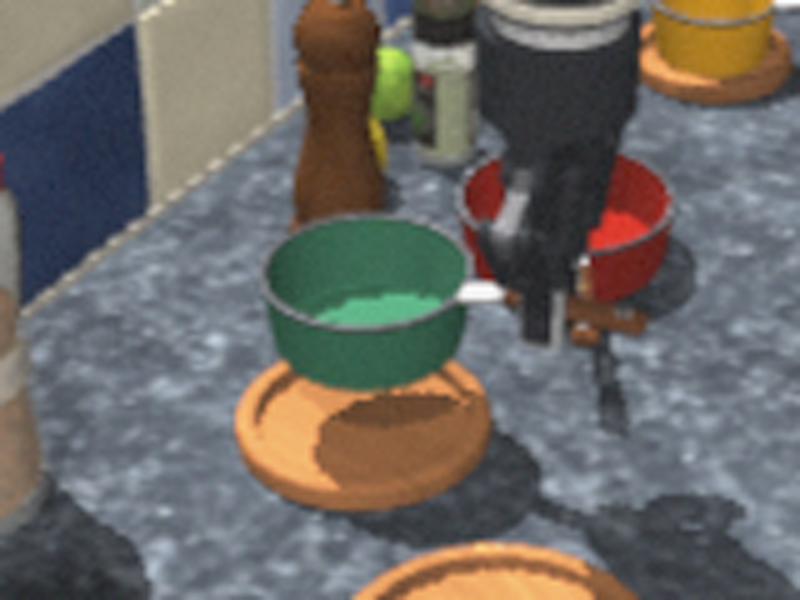

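Emit:
{"fn": "servo_tool", "kwargs": {
  "moves": [
    [255,[0,-0.0005,0.004],0],
    [255,[0,-0.0005,0.005],0],
    [255,[0,-0.0005,0.005],0],
    [255,[0,0,0.005],0],
    [255,[0,0,0.005],0],
    [255,[0,0,0.004],0],
    [255,[0,0,0.003],0],
    [255,[0,0,0.002],0]
  ]
}}

```text
time: 34.77
tool_pos: [0.5074, 0.2219, 0.0783]
tcp_rot: [3.12, 0.141, 0.039]
wrist_force: [-0.4, 1.2, -0.4]
width: 0.154
```

Run:
```python
from h import *
tz();rows([0.5064,0.2203,0.062],5,8)
c=bot.read_camera("scene");crop(c,170,180,160,120,5,"s19.png")
```

```text
toolz [ 0.0259 -0.0166 -0.9995] x in tool [0.0243 0.0189] F [-0.4  1.2 -0.4] w 0.154
t 34.77 at [0.5074 0.2219 0.0783] yaw 5.2 tilt 1.76 d [-0.001  -0.0016 -0.0163] rows 8 turn/row 0.0004
tool total [-0.0015  0.0012  0.0163] per row [-0.0002  0.0001  0.002 ]
```

View pics/s19.png

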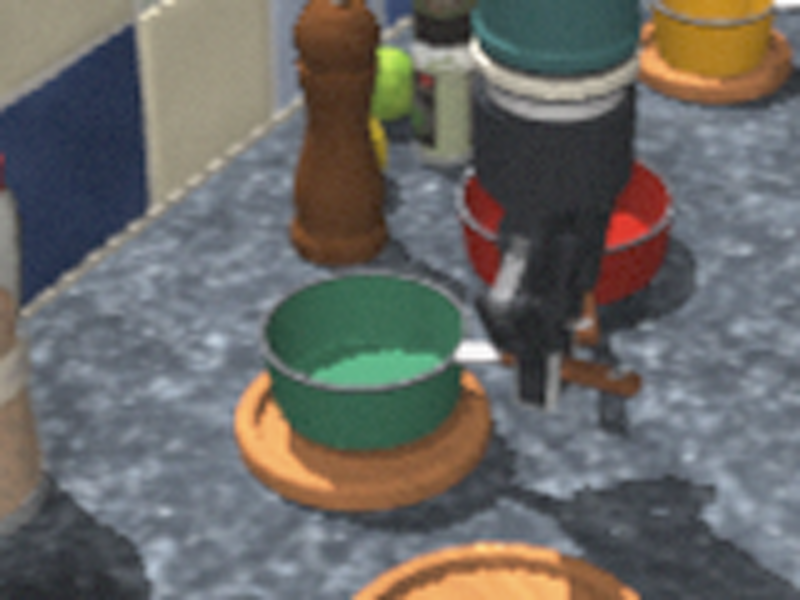

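Emit:
{"fn": "servo_tool", "kwargs": {
  "moves": [
    [255,[0,0.0005,0.002],0],
    [255,[0,0.0005,0.002],0],
    [255,[0,0,0.002],0],
    [255,[0,0,0.002],0],
    [255,[0,0,0.002],0],
    [255,[0,0,0.0015],0],
    [255,[0,0,0.001],0],
    [255,[0,0,0.001],0]
  ]
}}

```text
time: 35.48
tool_pos: [0.5082, 0.2205, 0.0636]
tcp_rot: [3.12, 0.141, 0.04]
wrist_force: [-1.0, -0.4, -1.2]
width: 0.154
```

Emit:
{"fn": "servo_tool", "kwargs": {
  "moves": [
    [255,[0,0,0.0007],0],
    [255,[0,0,0.0007],0],
    [255,[0,0,0.0007],0],
    [255,[0,0,0.0006],0],
    [255,[0,0,0],0],
    [255,[0,0,0],0],
    [255,[0,0,0],0],
    [255,[0,0,0],0]
  ]
}}

```text
time: 36.15
tool_pos: [0.509, 0.2208, 0.062]
tcp_rot: [3.121, 0.141, 0.043]
wrist_force: [-0.7, 0.4, 0.2]
width: 0.152
```

Run:
```python
from h import *
tz();rows([0.5064,0.2203,0.062],5,8)
c=bot.read_camera("scene");crop(c,170,180,160,120,5,"s20.png")
```

```text
toolz [ 0.028  -0.0159 -0.9995] x in tool [0.0264 0.0184] F [-0.7  0.4  0.2] w 0.152
t 36.15 at [0.509  0.2208 0.062 ] yaw 5.2 tilt 1.85 d [-0.0026 -0.0005  0.    ] rows 8 turn/row 0.0004
tool total [-0.0026  0.0002 -0.0001] per row [-0.0003  0.     -0.    ]
```

View pics/s20.png

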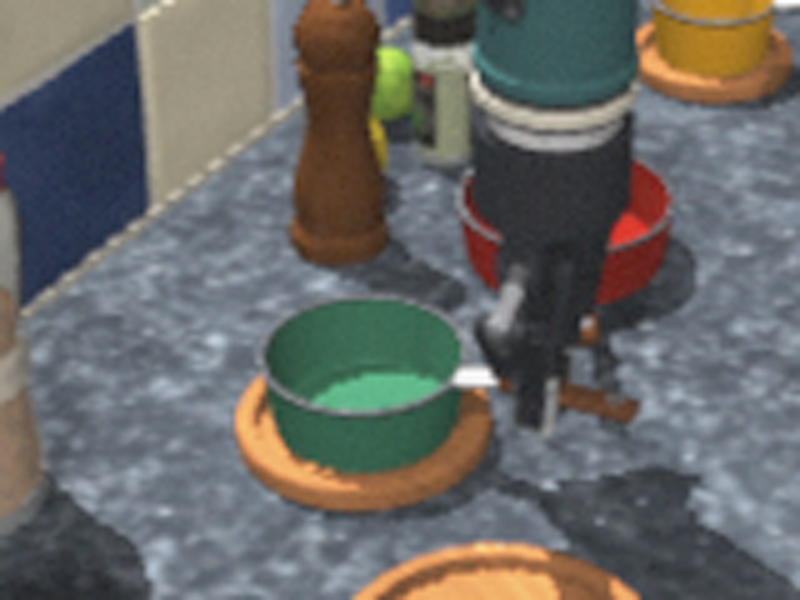

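Emit:
{"fn": "servo_tool", "kwargs": {
  "moves": [
    [255,[0,0,0.0004],0],
    [255,[0,0,0.0004],0],
    [255,[0,0,0],0],
    [165,[0,0,0],0],
    [165,[0,0,0],0],
    [165,[0,0,0],0],
    [165,[0,0,-0.001],0],
    [165,[0,0,-0.004],0]
  ]
}}

```text
time: 36.87
tool_pos: [0.5091, 0.2209, 0.066]
tcp_rot: [3.121, 0.141, 0.043]
wrist_force: [0.1, 0.2, -1.2]
width: 0.353
```

Run:
```python
from h import *
tz();rows([0.5374,0.122,0.12],-60,1)
c=bot.read_camera("scene");crop(c,170,180,160,120,5,"s21.png")
```

```text
toolz [ 0.0284 -0.0158 -0.9995] x in tool [0.0269 0.0183] F [ 0.1  0.2 -1.2] w 0.353
t 36.87 at [0.5091 0.2209 0.066 ] yaw 5.2 tilt 1.87 d [ 0.0283 -0.0989  0.054 ] rows 1 turn/row 1.1378
0 [ 0.0192  0.1011 -0.054 ]
```

View pics/s21.png

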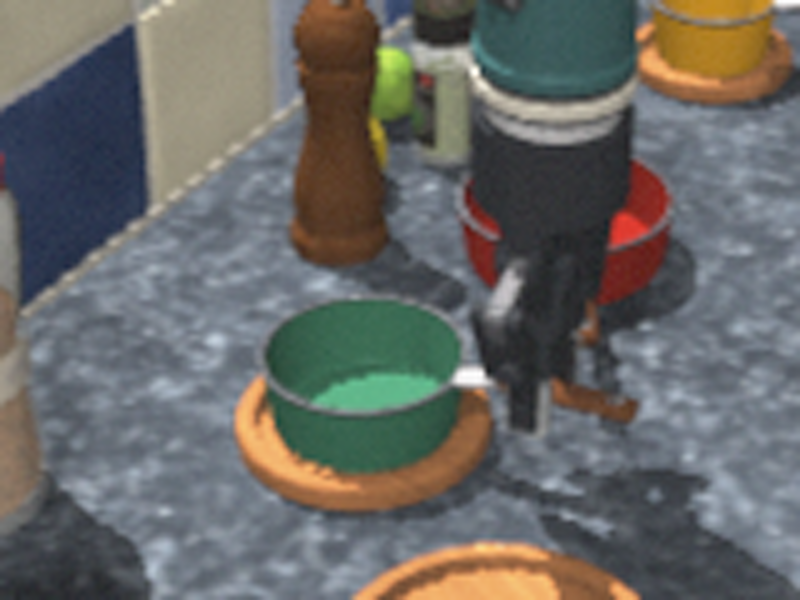

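Emit:
{"fn": "servo_tool", "kwargs": {
  "moves": [
    [165,[0,0,-0.007],0],
    [165,[0,0,-0.011],0],
    [165,[0,0,-0.013],0],
    [165,[0,0,-0.014],-0.03],
    [165,[0,0.002,-0.012],-0.07],
    [165,[-0.001,0.004,-0.008],-0.12],
    [165,[-0.002,0.005,-0.004],-0.12],
    [165,[-0.003,0.005,0],-0.12]
  ]
}}

```text
time: 37.58
tool_pos: [0.5083, 0.2062, 0.1472]
tcp_rot: [2.994, 0.874, 0.047]
wrist_force: [0.4, -0.4, 0.2]
width: 0.351
```

Run:
```python
from h import *
tz();rows([0.535,0.126,0.15],121,14)
```

```text
toolz [ 0.0352 -0.0128 -0.9993] x in tool [0.0228 0.0298] F [ 0.4 -0.4  0.2] w 0.351
t 37.58 at [0.5083 0.2062 0.1472] yaw 32.6 tilt 2.15 d [ 0.0267 -0.0802  0.0028] rows 14 turn/row -0.1103
0 [-0.0015  0.0059 -0.0002]
1 [-0.0021  0.0057 -0.0002]
2 [-0.0027  0.0054 -0.0002]
3 [-0.0033  0.0051 -0.0002]
4 [-0.0038  0.0047 -0.0002]
5 [-0.0043  0.0042 -0.0002]
6 [-0.0048  0.0037 -0.0002]
7 [-0.0051  0.0032 -0.0002]
8 [-0.0055  0.0026 -0.0002]
9 [-0.0057  0.002  -0.0002]
10 [-0.0059  0.0013 -0.0002]
11 [-0.006   0.0007 -0.0002]
12 [-0.006   0.     -0.0002]
13 [-0.006  -0.0007 -0.0002]
```

Emit:
{"fn": "servo_tool", "kwargs": {
  "moves": [
    [165,[-0.0015,0.006,0],-0.11],
    [165,[-0.002,0.0055,0],-0.11],
    [165,[-0.0025,0.0055,0],-0.11],
    [165,[-0.0035,0.005,0],-0.11],
    [165,[-0.004,0.0045,0],-0.11],
    [165,[-0.0045,0.004,0],-0.11],
    [165,[-0.005,0.0035,0],-0.11],
    [165,[-0.005,0.003,0],-0.11]
  ]
}}

```text
time: 38.25
tool_pos: [0.5269, 0.1599, 0.1613]
tcp_rot: [2.275, 2.109, 0.047]
wrist_force: [0.6, 0.2, 0.3]
width: 0.351
```

Run:
```python
from h import *
tz();rows([0.535,0.126,0.15],121,8)
```

```text
toolz [ 0.0487 -0.0084 -0.9988] x in tool [-0.0047  0.0492] F [0.6 0.2 0.3] w 0.351
t 38.25 at [0.5269 0.1599 0.1613] yaw 85.7 tilt 2.83 d [ 0.0081 -0.0339 -0.0113] rows 8 turn/row -0.0771
0 [-0.0042  0.0013  0.0014]
1 [-0.0042  0.001   0.0014]
2 [-0.0043  0.0007  0.0014]
3 [-0.0043  0.0003  0.0014]
4 [-0.0044  0.      0.0014]
5 [-0.0043 -0.0003  0.0014]
6 [-0.0043 -0.0007  0.0014]
7 [-0.0042 -0.001   0.0014]
```

Emit:
{"fn": "servo_tool", "kwargs": {
  "moves": [
    [165,[-0.0042,0.001,0.001],-0.1],
    [165,[-0.0042,0.001,0.001],-0.1],
    [165,[-0.0042,0.0005,0.001],-0.1],
    [165,[-0.0042,0,0.001],-0.1],
    [165,[-0.004,0,0.001],-0.08],
    [165,[-0.003,0,0.001],-0.05],
    [165,[-0.002,-0.0005,0],-0.02],
    [165,[0,0,0],0]
  ]
}}

```text
time: 38.92
tool_pos: [0.5373, 0.133, 0.1669]
tcp_rot: [1.565, 2.66, 0.039]
wrist_force: [-1.1, 0.0, 0.1]
width: 0.349
```

Run:
```python
from h import *
tz();rows([0.535,0.126,0.15],121,8)
s=bot.read_state();print(s["q"].round(3))
c=bot.read_camera("wrist");cv2.imwrite("pics/w22.png",c["pixels"][:,:,::-1])
for l in handles(c):
    if l[1]>800: print(*l)
```

```text
toolz [ 0.0603 -0.0062 -0.9982] x in tool [-0.0346  0.0497] F [-1.1  0.   0.1] w 0.349
t 38.92 at [0.5373 0.133  0.1669] yaw 119.0 tilt 3.47 d [-0.0023 -0.007  -0.0169] rows 8 turn/row -0.0044
0 [-0.0006 -0.0007  0.0021]
1 [-0.0006 -0.0007  0.0021]
2 [-0.0006 -0.0007  0.0021]
3 [-0.0006 -0.0007  0.0021]
4 [-0.0006 -0.0007  0.0021]
5 [-0.0006 -0.0007  0.0021]
6 [-0.0006 -0.0007  0.0021]
7 [-0.0006 -0.0007  0.0021]
[ 0.209  0.076  1.996 -0.022  1.012 -0.288]
[282.  59.] 2851 [0.4955 0.2185] 0.0582 5.0 [-0.035  0.035]
[266. 204.] 1710 [0.5316 0.1315] 0.0483 -59.6 [-0.033  0.035]
[284. 380.] 878 [ 0.6288 -0.0154] 0.0346 -139.7 [-0.044  0.043]
```

View pics/w22.png

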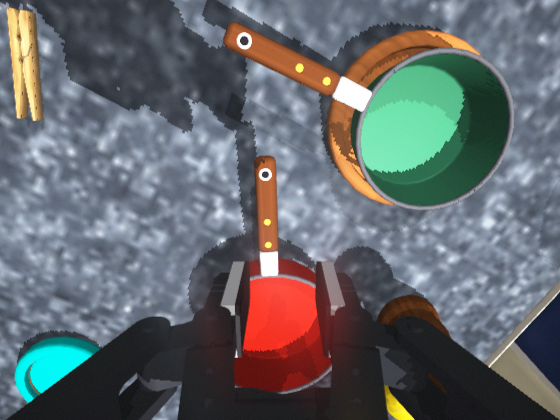

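Emit:
{"fn": "servo_tool", "kwargs": {
  "moves": [
    [165,[-0.006,0.023,0],0],
    [165,[0,0,0],0],
    [165,[0,0,0],0],
    [165,[-0.006,0.023,0],0],
    [165,[0,0,0],0],
    [165,[0,0,0],0],
    [165,[0,0,0],0],
    [165,[0,0,0],0]
  ]
}}

```text
time: 39.63
tool_pos: [0.5814, 0.1457, 0.1721]
tcp_rot: [1.572, 2.657, 0.039]
wrist_force: [0.3, 0.1, -0.0]
width: 0.348
```

Run:
```python
from h import *
tz();rows([0.535,0.126,0.15],120,8)
s=bot.read_state();print(s["q"].round(3))
```

```text
toolz [ 0.0591 -0.0058 -0.9982] x in tool [-0.0335  0.049 ] F [ 0.3  0.1 -0. ] w 0.348
t 39.63 at [0.5814 0.1457 0.1721] yaw 118.7 tilt 3.4 d [-0.0464 -0.0197 -0.0221] rows 8 turn/row -0.0027
0 [ 0.0006 -0.0063  0.0028]
1 [ 0.0006 -0.0063  0.0028]
2 [ 0.0007 -0.0063  0.0028]
3 [ 0.0007 -0.0063  0.0028]
4 [ 0.0007 -0.0063  0.0028]
5 [ 0.0007 -0.0063  0.0028]
6 [ 0.0007 -0.0063  0.0028]
7 [ 0.0007 -0.0063  0.0028]
[ 0.214  0.156  1.896 -0.021  1.033 -0.278]
```

Emit:
{"fn": "servo_tool", "kwargs": {
  "moves": [
    [165,[0,-0.004,0.003],0],
    [165,[0.001,-0.009,0.006],0],
    [165,[0.001,-0.013,0.009],0],
    [165,[0.001,-0.013,0.009],0],
    [165,[0.001,-0.01,0.007],0],
    [165,[0.001,-0.007,0.005],0],
    [165,[0,-0.004,0.003],0],
    [165,[0,-0.002,0.001],0]
  ]
}}

```text
time: 40.3
tool_pos: [0.5177, 0.117, 0.1213]
tcp_rot: [1.573, 2.66, 0.035]
wrist_force: [-0.2, 0.2, -0.1]
width: 0.353
```

Run:
```python
from h import *
tz();rows([0.535,0.126,0.15],120,8)
```

```text
toolz [ 0.0556 -0.0066 -0.9984] x in tool [-0.0325  0.0455] F [-0.2  0.2 -0.1] w 0.353
t 40.3 at [0.5177 0.117  0.1213] yaw 118.7 tilt 3.21 d [0.0173 0.009  0.0287] rows 8 turn/row -0.0027
0 [-0.0001  0.0024 -0.0036]
1 [-0.0001  0.0024 -0.0036]
2 [-0.0001  0.0024 -0.0036]
3 [-0.0001  0.0024 -0.0036]
4 [-0.0001  0.0024 -0.0036]
5 [-0.0001  0.0024 -0.0036]
6 [-0.0001  0.0024 -0.0036]
7 [-0.0001  0.0024 -0.0036]
```

Now the burst pattern that worked earlier (out and up, with single pauses).

Emit:
{"fn": "servo_tool", "kwargs": {
  "moves": [
    [165,[-0.006,0.022,-0.015],0],
    [165,[0,0,0],0],
    [165,[-0.006,0.022,-0.015],0],
    [165,[0,0,0],0],
    [165,[-0.006,0.022,-0.015],0],
    [165,[0,0,0],0],
    [165,[0,0,0],0],
    [165,[0,0,0],0]
  ]
}}

```text
time: 40.97
tool_pos: [0.5725, 0.1314, 0.1618]
tcp_rot: [1.58, 2.671, 0.017]
wrist_force: [0.3, 0.0, 0.2]
width: 0.35
```

Run:
```python
from h import *
tz();rows([0.535,0.126,0.12],120,8)
```

```text
toolz [ 0.0384 -0.0098 -0.9992] x in tool [-0.0271  0.0289] F [0.3 0.  0.2] w 0.35
t 40.97 at [0.5725 0.1314 0.1618] yaw 118.8 tilt 2.27 d [-0.0375 -0.0054 -0.0418] rows 8 turn/row -0.0027
0 [ 0.0017 -0.0044  0.0052]
1 [ 0.0017 -0.0044  0.0052]
2 [ 0.0017 -0.0044  0.0052]
3 [ 0.0017 -0.0044  0.0052]
4 [ 0.0017 -0.0044  0.0052]
5 [ 0.0017 -0.0044  0.0052]
6 [ 0.0017 -0.0044  0.0052]
7 [ 0.0018 -0.0044  0.0052]
```

Emit:
{"fn": "servo_tool", "kwargs": {
  "moves": [
    [165,[0.0003,-0.003,0.005],-0.005],
    [165,[0.0006,-0.005,0.009],-0.01],
    [165,[0.0009,-0.006,0.011],-0.01],
    [165,[0.0009,-0.006,0.011],-0.005],
    [165,[0.0009,-0.005,0.009],0],
    [165,[0.0006,-0.004,0.006],0],
    [165,[0.0003,-0.002,0.003],0],
    [165,[0,-0.001,0.002],0]
  ]
}}

```text
time: 41.63
tool_pos: [0.5396, 0.1169, 0.0978]
tcp_rot: [1.535, 2.698, 0.015]
wrist_force: [-0.1, -0.2, 0.4]
width: 0.353
```

Run:
```python
from h import *
tz();rows([0.5385,0.119,0.051],120.5,1)
c=bot.read_camera("wrist");cv2.imwrite("pics/w23.png",c["pixels"][:,:,::-1])
for l in handles(c):
    if l[1]>800: print(*l)
```

```text
toolz [ 0.0368 -0.0101 -0.9993] x in tool [-0.0275  0.0265] F [-0.1 -0.2  0.4] w 0.353
t 41.63 at [0.5396 0.1169 0.0978] yaw 120.7 tilt 2.19 d [-0.0011  0.0021 -0.0468] rows 1 turn/row 0.0037
tool total [ 0.0036 -0.0011  0.0467] per row [ 0.0036 -0.0011  0.0467]
[339.  27.] 4264 [0.5069 0.218 ] 0.0582 10.4 [-0.031  0.024]
[281. 220.] 3239 [0.531 0.132] 0.0483 -59.5 [-0.033  0.036]
```

View pics/w23.png

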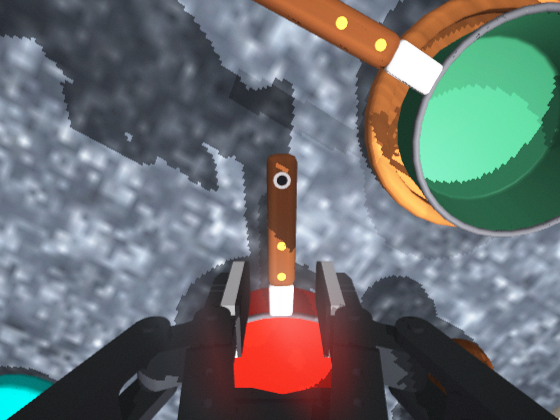

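Emit:
{"fn": "servo_tool", "kwargs": {
  "moves": [
    [165,[0.0005,0,0.003],0],
    [165,[0.0005,0,0.005],0],
    [165,[0.001,-0.0005,0.006],0],
    [165,[0.001,-0.0005,0.006],0],
    [165,[0.001,-0.0005,0.006],0],
    [165,[0,0,0.005],0],
    [165,[0,0,0.004],0],
    [165,[0,0,0.002],0]
  ]
}}

```text
time: 42.35
tool_pos: [0.5399, 0.1201, 0.0586]
tcp_rot: [1.533, 2.696, 0.019]
wrist_force: [-0.3, 0.1, 0.1]
width: 0.356
```

Run:
```python
from h import *
tz();rows([0.5375,0.1205,0.051],120.5,1)
c=bot.read_camera("wrist");cv2.imwrite("pics/w24.png",c["pixels"][:,:,::-1])
```

```text
toolz [ 0.041  -0.0093 -0.9991] x in tool [-0.0289  0.0305] F [-0.3  0.1  0.1] w 0.356
t 42.35 at [0.5399 0.1201 0.0586] yaw 120.7 tilt 2.41 d [-0.0024  0.0004 -0.0076] rows 1 turn/row 0.004
tool total [ 0.0017 -0.0021  0.0075] per row [ 0.0017 -0.0021  0.0075]
```

View pics/w24.png

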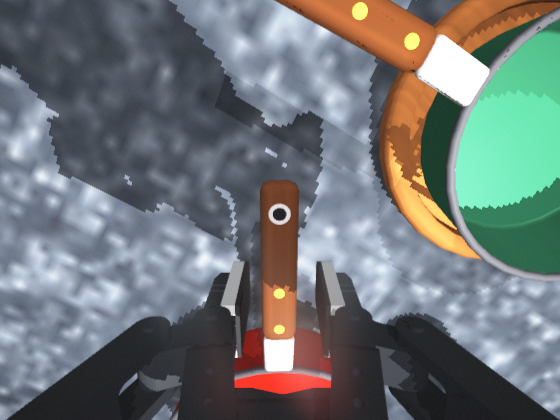

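Emit:
{"fn": "servo_tool", "kwargs": {
  "moves": [
    [165,[0.0002,-0.0002,0.002],0],
    [165,[0.0002,-0.0002,0.0015],0],
    [165,[0,0,0.0015],0],
    [165,[0,0,0.001],0],
    [165,[0,0,0],0],
    [255,[0,0,0],0],
    [255,[0,0,0],0],
    [255,[0,0,0],0]
  ]
}}

```text
time: 43.07
tool_pos: [0.5399, 0.12, 0.0523]
tcp_rot: [1.533, 2.695, 0.019]
wrist_force: [0.1, -0.6, 0.4]
width: 0.156
```

Emit:
{"fn": "servo_tool", "kwargs": {
  "moves": [
    [255,[0,0,0],0],
    [255,[0,0,0],0],
    [255,[0,0,0],0],
    [255,[0,0,-0.001],0],
    [255,[0,0,-0.002],0],
    [255,[0,0,-0.003],0],
    [255,[0,0,-0.005],0],
    [255,[0,0,-0.007],0]
  ],
  "newtons": 110
}}

```text
time: 43.73
tool_pos: [0.5368, 0.12, 0.0692]
tcp_rot: [1.536, 2.699, 0.015]
wrist_force: [0.7, -1.4, -0.9]
width: 0.15
```

Run:
```python
from h import *
tz();rows([0.5375,0.1205,0.051],120.5,1)
c=bot.read_camera("scene");crop(c,170,180,160,120,5,"s25.png")
```

```text
toolz [ 0.0363 -0.0097 -0.9993] x in tool [-0.0269  0.0262] F [ 0.7 -1.4 -0.9] w 0.15
t 43.73 at [0.5368 0.12   0.0692] yaw 120.7 tilt 2.15 d [ 0.0007  0.0005 -0.0182] rows 1 turn/row 0.0034
tool total [0.0006 0.0003 0.0182] per row [0.0006 0.0003 0.0182]
```

View pics/s25.png

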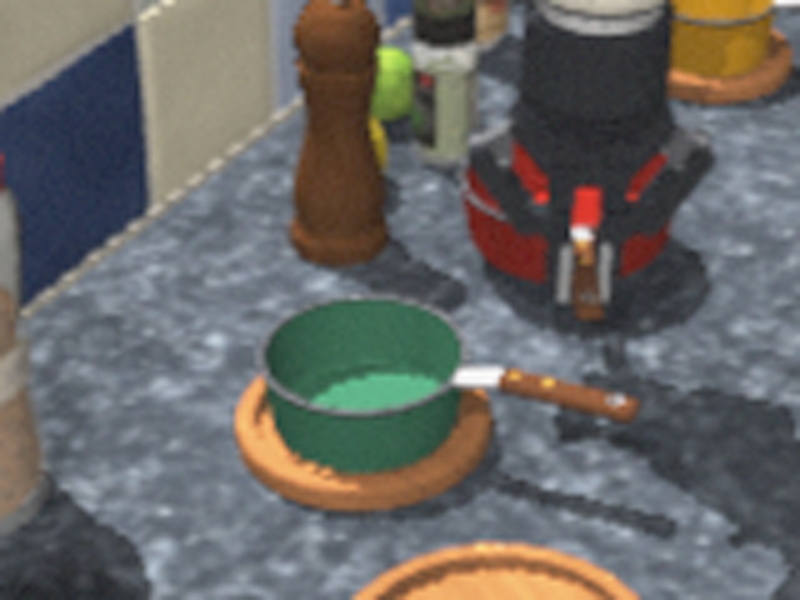

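Emit:
{"fn": "servo_tool", "kwargs": {
  "moves": [
    [255,[0,0,-0.009],0],
    [255,[0,0,-0.012],0],
    [255,[0,0,-0.014],0],
    [255,[0,0,-0.015],0],
    [255,[0,0,-0.015],0],
    [255,[0,0,-0.012],0],
    [255,[0.003,-0.001,-0.008],0],
    [255,[0.008,-0.001,-0.003],0]
  ]
}}

```text
time: 44.45
tool_pos: [0.528, 0.1295, 0.1705]
tcp_rot: [1.535, 2.692, 0.023]
wrist_force: [0.1, 0.0, -1.4]
width: 0.144
```

Run:
```python
from h import *
tz();rows([0.402,0.452,0.165],120.7,14)
c=bot.read_camera("wrist");cv2.imwrite("pics/w26.png",c["pixels"][:,:,::-1])
s,p,M=pose();g=p-M[:,0]*.11
c=bot.read_camera("scene");print(g.round(4),rim(c,g,p[2]-.006-.045+.04,.063,.006))
c=bot.read_camera("top");print(g.round(4),rim(c,g,p[2]-.006-.045+.04,.063,.006))
```

```text
toolz [ 0.0441 -0.0083 -0.999 ] x in tool [-0.0296  0.0337] F [ 0.1  0.  -1.4] w 0.144
t 44.45 at [0.528  0.1295 0.1705] yaw 120.6 tilt 2.57 d [-0.126   0.3225 -0.0055] rows 14 turn/row -0.0001
tool total [ 0.3418  0.0559 -0.0028] per row [ 0.0244  0.004  -0.0002]
[0.5831 0.0363 0.1737] (np.float64(0.5823), np.float64(0.0383), np.float64(0.1227), 65, array([0.   , 0.012, 0.157]))
[0.5831 0.0363 0.1737] (np.float64(0.5796), np.float64(0.0339), np.float64(0.1199), 39, array([-0.014,  0.031,  0.158]))
```

Emit:
{"fn": "servo_tool", "kwargs": {
  "moves": [
    [255,[0.012,0.002,0],0],
    [255,[0.016,0.0025,0],0],
    [255,[0.02,0.003,0],0],
    [255,[0.024,0.004,0],0],
    [255,[0.026,0.004,0],0],
    [255,[0.026,0.004,0],0],
    [255,[0.026,0.004,0],0],
    [255,[0.026,0.004,0],0]
  ]
}}

```text
time: 45.27
tool_pos: [0.452, 0.2988, 0.1543]
tcp_rot: [1.548, 2.698, -0.0]
wrist_force: [-0.1, -0.1, -1.7]
width: 0.148
```

Run:
```python
from h import *
tz();rows([0.403,0.4515,0.155],120.7,8)
```

```text
toolz [ 0.0268 -0.0155 -0.9995] x in tool [-0.0269  0.0153] F [-0.1 -0.1 -1.7] w 0.148
t 45.27 at [0.452  0.2988 0.1543] yaw 120.3 tilt 1.77 d [-0.049   0.1527  0.0007] rows 8 turn/row -0.0009
tool total [ 0.1565  0.0348 -0.0044] per row [ 0.0196  0.0043 -0.0005]
```

Emit:
{"fn": "servo_tool", "kwargs": {
  "moves": [
    [255,[0.022,0.005,-0.001],0],
    [255,[0.02,0.0045,-0.001],0],
    [255,[0.02,0.0045,-0.001],0],
    [255,[0.018,0.004,0],0],
    [255,[0.015,0.0035,0],0],
    [255,[0.012,0.0025,0],0],
    [255,[0.008,0.002,0],0],
    [255,[0.005,0.001,0],0]
  ]
}}

```text
time: 45.93
tool_pos: [0.4005, 0.4258, 0.143]
tcp_rot: [1.543, 2.711, -0.024]
wrist_force: [-0.4, 0.5, -1.1]
width: 0.148
```

Run:
```python
from h import *
tz();rows([0.403,0.4515,0.13],120.7,8)
```

```text
toolz [ 0.0116 -0.0245 -0.9996] x in tool [-0.0269 -0.0026] F [-0.4  0.5 -1.1] w 0.148
t 45.93 at [0.4005 0.4258 0.143 ] yaw 120.7 tilt 1.55 d [ 0.0025  0.0257 -0.013 ] rows 8 turn/row 0.0
tool total [0.0212 0.0153 0.0124] per row [0.0026 0.0019 0.0016]
```

Emit:
{"fn": "servo_tool", "kwargs": {
  "moves": [
    [255,[0.004,0.004,0],0],
    [255,[0.004,0.004,0.001],0],
    [255,[0.004,0.003,0.002],0],
    [255,[0.003,0.002,0.003],0],
    [255,[0.002,0.001,0.003],0],
    [255,[0.001,0,0.003],0],
    [255,[0,0,0.002],0],
    [255,[0,0,0],0]
  ]
}}

```text
time: 46.6
tool_pos: [0.4046, 0.4485, 0.1256]
tcp_rot: [1.546, 2.709, -0.028]
wrist_force: [0.2, -0.2, -1.6]
width: 0.15
```

Run:
```python
from h import *
tz();rows([0.403,0.4515,0.06],120.7,8)
s,p,M=pose();g=p-M[:,0]*.11
for n in("scene","top"):
    c=bot.read_camera(n);print(g.round(4),rim(c,g,p[2]-.006-.045+.04,.063,.006))
    crop(c,*((190,240,160,120,5) if n=="scene" else (120,200,150,120,5)),n+"27.png")
```

```text
toolz [ 0.0105 -0.027  -0.9996] x in tool [-0.0286 -0.0047] F [ 0.2 -0.2 -1.6] w 0.15
t 46.6 at [0.4046 0.4485 0.1256] yaw 120.6 tilt 1.66 d [-0.0016  0.003  -0.0656] rows 8 turn/row -0.0003
tool total [0.0053 0.0004 0.0654] per row [0.0007 0.0001 0.0082]
[0.4606 0.3538 0.1287] (np.float64(0.4581), np.float64(0.3565), np.float64(0.1245), 42, array([-0.043, -0.   ,  0.114]))
[0.4606 0.3538 0.1287] None
```

View pics/scene27.png

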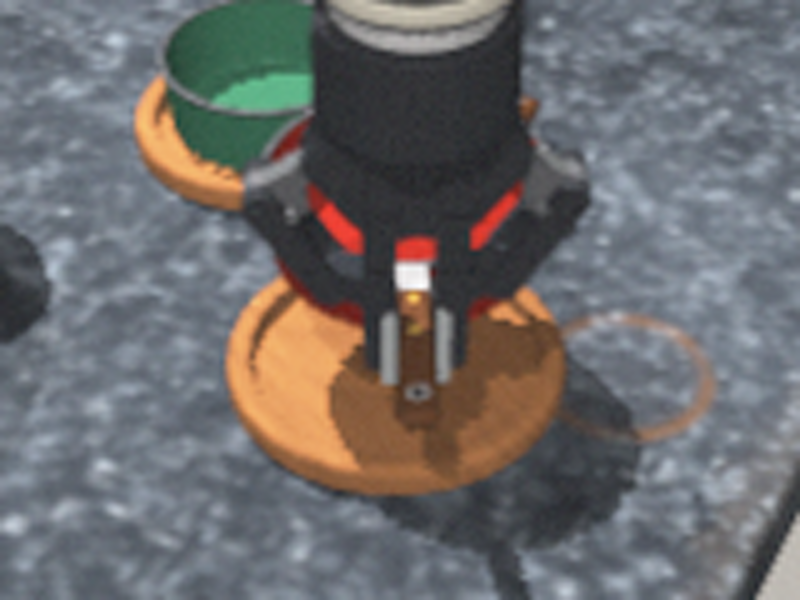

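View pics/top27.png

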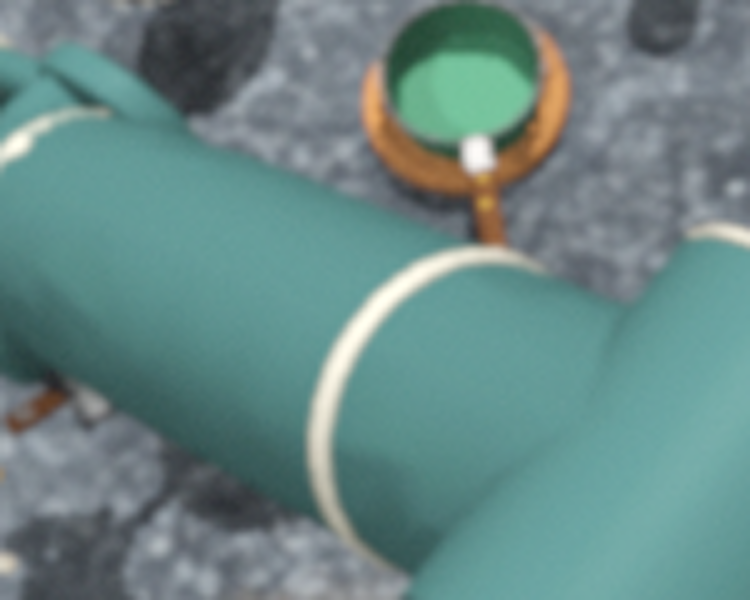

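Emit:
{"fn": "servo_tool", "kwargs": {
  "moves": [
    [255,[0.0005,0.0003,0.003],0],
    [255,[0.0005,0.0003,0.006],0],
    [255,[0.0005,0.0003,0.007],0],
    [255,[0.0005,0.0003,0.007],0],
    [255,[0,0,0.007],0],
    [255,[0,0,0.006],0],
    [255,[0,0,0.004],0],
    [255,[0,0,0.003],0]
  ]
}}

```text
time: 47.37
tool_pos: [0.4055, 0.4496, 0.0792]
tcp_rot: [1.546, 2.708, -0.026]
wrist_force: [0.5, 0.1, -1.1]
width: 0.149
```

Run:
```python
from h import *
tz();rows([0.404,0.451,0.06],120.7,8)
s,p,M=pose();g=p-M[:,0]*.11
for n in("scene",):
    c=bot.read_camera(n);print(g.round(4),rim(c,g,p[2]-.006-.045+.04,.063,.006))
    crop(c,*((190,240,160,120,5) if n=="scene" else (120,200,150,120,5)),n+"28.png")
```

```text
toolz [ 0.0116 -0.0259 -0.9996] x in tool [-0.0282 -0.0032] F [ 0.5  0.1 -1.1] w 0.149
t 47.37 at [0.4055 0.4496 0.0792] yaw 120.6 tilt 1.63 d [-0.0015  0.0014 -0.0192] rows 8 turn/row -0.0003
tool total [ 0.0025 -0.0005  0.0191] per row [ 0.0003 -0.0001  0.0024]
[0.4614 0.3549 0.0823] (np.float64(0.4596), np.float64(0.3571), np.float64(0.1231), 72, array([-0.03 ,  0.01 ,  0.067]))
```

View pics/scene28.png

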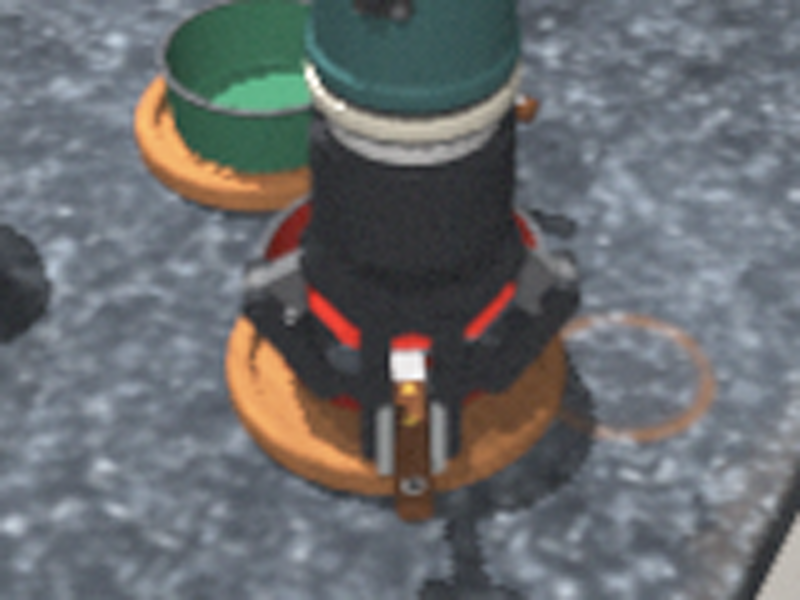

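Emit:
{"fn": "servo_tool", "kwargs": {
  "moves": [
    [255,[0.0002,0,0.002],0],
    [255,[0,0,0.0025],0],
    [255,[0,0,0.0025],0],
    [255,[0,0,0.0025],0],
    [255,[0,0,0.002],0],
    [255,[0,0,0.002],0],
    [255,[0,0,0.0015],0],
    [255,[0,0,0.001],0]
  ]
}}

```text
time: 48.08
tool_pos: [0.4059, 0.4497, 0.0619]
tcp_rot: [1.546, 2.708, -0.025]
wrist_force: [0.0, 0.3, 0.6]
width: 0.149
```

Emit:
{"fn": "servo_tool", "kwargs": {
  "moves": [
    [255,[0,0,0.0007],0],
    [255,[0,0,0.0007],0],
    [255,[0,0,0.0007],0],
    [255,[0,0,0.0006],0],
    [255,[0,0,0],0],
    [255,[0,0,0],0],
    [255,[0,0,0],0],
    [255,[0,0,0],0]
  ]
}}

```text
time: 48.75
tool_pos: [0.4061, 0.4502, 0.061]
tcp_rot: [1.547, 2.708, -0.023]
wrist_force: [-1.2, -0.3, 1.7]
width: 0.145
```

Run:
```python
from h import *
tz();rows([0.404,0.451,0.06],120.7,8)
```

```text
toolz [ 0.0128 -0.0246 -0.9996] x in tool [-0.0277 -0.0014] F [-1.2 -0.3  1.7] w 0.145
t 48.75 at [0.4061 0.4502 0.061 ] yaw 120.5 tilt 1.59 d [-0.0021  0.0008 -0.001 ] rows 8 turn/row -0.0004
tool total [ 0.0018 -0.0014  0.0009] per row [ 0.0002 -0.0002  0.0001]
```

Contact is made, with the force now pushing upward. Releasing and checking before retreating.

Emit:
{"fn": "servo_tool", "kwargs": {
  "moves": [
    [255,[0,0,0.0004],0],
    [255,[0,0,0],0],
    [165,[0,0,0],0],
    [165,[0,0,0],0],
    [165,[0,0,0],0],
    [165,[0,0,-0.002],0],
    [165,[0,0,-0.006],0],
    [165,[0,0,-0.01],0]
  ]
}}

```text
time: 49.42
tool_pos: [0.4054, 0.4494, 0.0768]
tcp_rot: [1.546, 2.708, -0.028]
wrist_force: [-0.4, 0.6, 0.3]
width: 0.354
```

Emit:
{"fn": "servo_tool", "kwargs": {
  "moves": [
    [165,[0,0,-0.014],0],
    [165,[0,0,-0.018],0],
    [165,[0,0,-0.02],0],
    [165,[0,0,-0.02],0],
    [165,[0,0,-0.02],0],
    [165,[0,0,-0.02],0],
    [165,[0,0,-0.02],0],
    [165,[0,0,-0.01],0]
  ]
}}

```text
time: 50.08
tool_pos: [0.4034, 0.4532, 0.2314]
tcp_rot: [1.545, 2.708, -0.025]
wrist_force: [0.6, -0.2, 0.8]
width: 0.354
```

Run:
```python
from h import *
tz()
for n in("scene","top","wrist"):
    c=bot.read_camera(n);cv2.imwrite(f"pics/{n}30.png",c["pixels"][:,:,::-1])
    for nm,g,z,r in(("cream",(.4535,-.366),.054,.033),("mustard",(.616,-.2415),.052,.043),("green",(.606,.229),.05,.053),("red",(.46,.356),.048,.063)):
        print(n,nm,g,rim(c,g,z,r,.006))
```

```text
toolz [ 0.0127 -0.0257 -0.9996] x in tool [-0.0286 -0.0021] F [ 0.6 -0.2  0.8] w 0.354
scene cream (0.4535, -0.366) (np.float64(0.4521), np.float64(-0.3624), np.float64(0.0634), 61, array([-0.011,  0.004,  0.053]))
scene mustard (0.616, -0.2415) (np.float64(0.6176), np.float64(-0.2398), np.float64(0.082), 93, array([ 0.003, -0.005,  0.051]))
scene green (0.606, 0.229) (np.float64(0.6064), np.float64(0.2303), np.float64(0.1026), 167, array([0.015, 0.015, 0.049]))
scene red (0.46, 0.356) (np.float64(0.4595), np.float64(0.3565), np.float64(0.1223), 409, array([-0.003,  0.009,  0.047]))
top cream (0.4535, -0.366) (np.float64(0.4492), np.float64(-0.365), np.float64(0.0632), 81, array([-0.028, -0.002,  0.054]))
top mustard (0.616, -0.2415) (np.float64(0.6149), np.float64(-0.2418), np.float64(0.0831), 98, array([0.003, 0.007, 0.052]))
top green (0.606, 0.229) (np.float64(0.6036), np.float64(0.2275), np.float64(0.1028), 119, array([-0.017, -0.017,  0.05 ]))
top red (0.46, 0.356) None
wrist cream (0.4535, -0.366) None
wrist mustard (0.616, -0.2415) None
wrist green (0.606, 0.229) None
wrist red (0.46, 0.356) (np.float64(0.4594), np.float64(0.3554), np.float64(0.1228), 1022, array([-0.01 ,  0.014,  0.047]))
```

View pics/scene30.png

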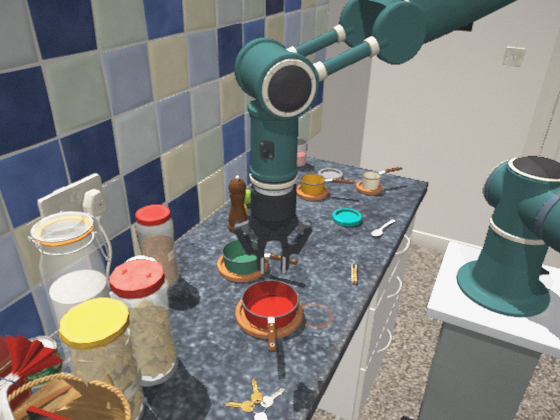

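View pics/top30.png

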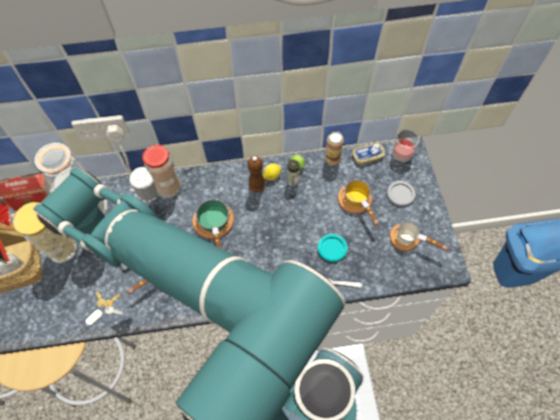

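View pics/wrist30.png

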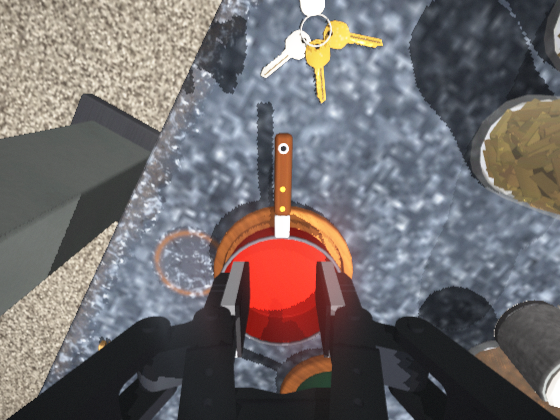

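Emit:
{"fn": "servo_tool", "kwargs": {
  "moves": [
    [165,[0,0,0],0],
    [165,[0,0,0],0],
    [165,[0,0,0],0],
    [165,[0,0,0],0],
    [165,[0,0,0],0],
    [165,[0,0,0],0],
    [165,[0,0,0],0],
    [165,[0,0,0],0]
  ]
}}

```text
time: 50.9
tool_pos: [0.3996, 0.4488, 0.219]
tcp_rot: [1.547, 2.711, -0.052]
wrist_force: [0.7, -0.3, -0.5]
width: 0.352
```

Run:
```python
from h import *
tz()
c=bot.read_camera("top")
for l in liners(c,(8,95,90),(19,220,255)):
    if 0.06<l[4]<.17 and l[2]<.7 and l[3]<.5:print(l)
crop(c,320,160,140,110,5,"t31.png")
```

```text
toolz [ 3.000e-04 -3.890e-02 -9.992e-01] x in tool [-0.0336 -0.0195] F [ 0.7 -0.3 -0.5] w 0.352
[401, 240, 0.4523, -0.3646, 0.0874, 0.0014, np.float64(0.006), np.float64(0.013), np.float64(0.021)]
[214, 228, 0.584, 0.2272, 0.1341, 0.0077, np.float64(0.005), np.float64(0.014), np.float64(0.06)]
[359, 199, 0.5897, -0.2563, 0.1473, 0.0129, np.float64(0.007), np.float64(0.016), np.float64(0.062)]
```

View pics/t31.png

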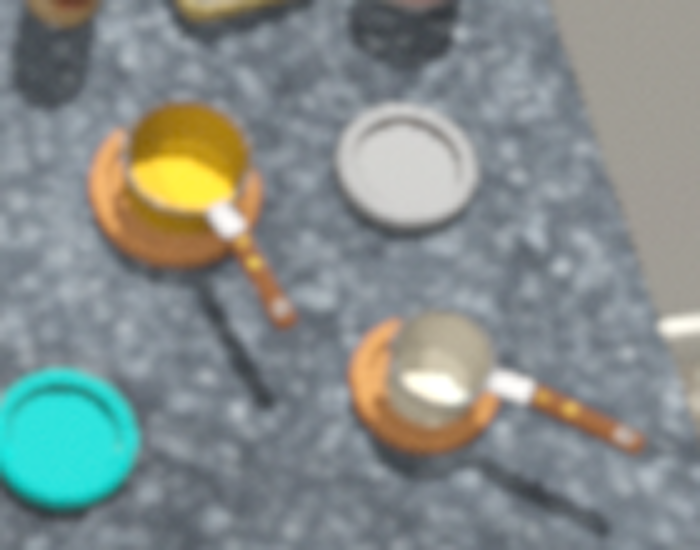

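Mustard (185,165 in the crop) and cream (440,370) both sit in their liners. The offset you see comes from the slanted view, and the arm is clear of everything. Handing in.

Run:
```python
from workcell import bot
print(bot.finish_job())
```

```text
the job is handed in; nothing more can be done
None
```

I took the nest apart by the handles, in the order cream, mustard, green, red. I lowered each pan into the recess of its own wooden underliner until it rested there, then let go. The job was handed in at about 51 s of the 106 s allowed, and it reports no verdict.

**Last checks:**

| Pan | Rim height measured (mm) | Expected when seated (mm) | Centre from its underliner, by view |
|---|---|---|---|
| cream | 53–54 | 54 | 4 mm (scene), 4 mm (top) |
| mustard | 51–52 | 52 | 2 mm (scene), 1 mm (top) |
| green | 49–50 | 50 | 1 mm (scene), 3 mm (top) |
| red | 47 | 48 | 1 mm (scene), 1 mm (wrist) |

- **Position:** all four are inside the 12 mm limit, and the two views of each pan agree to about 4 mm.
- **Bystanders:** the pepper mill and salt jar look unmoved by eye; I did not measure them again at the end. I left the grey and turquoise look-alikes alone. The open gripper was about 0.2 m above the bench, touching nothing.

**Imperfect:**
- **Tool tilt:** it drifted up to 3.5° during fast stops, and I only partly corrected it. Some pans were therefore held about 1–2° off level when they touched down, and settled on release.
- **Level readings:** the fitted rims came out within about 0.03 rad of level, but with only a few pixels per rim in the fixed views this is a noisy measure. The two views disagreed in sign for the green pan.
- **Red pan:** the arm hid it from the top camera, so only the scene and wrist views confirm it.

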